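# Pull-test of the chute magnet with a spring scale

### The arm

A 7-joint arm with a two-finger parallel gripper is mounted at the origin on the work surface. World frame = base frame: x ahead of the robot, y to its left, z up, the work surface at z = 0. Lengths are in m, angles in rad, forces in N, time in s.
With the tool pointing down it reaches from about 0.4 to 0.875 m from the base axis. Payload 6.5 kg.
Tool frame: the origin (TCP) lies between the finger pads; the fingertips stand env.tip_extent ahead of it and the grasp point (between the pads) lies 3 mm ahead of it (env.tip_extent is the distance from the TCP to the fingertips, in m); z points along the fingers, y is the line along which they close (so a half turn about z gives the same grasp; the last joint's range is limited). The gripper opens to 88 mm and grips with 3 to 60 N. Pads are 18 mm wide; open, the fingers measure 123 mm over their backs; the gripper's body (75 mm by 187 mm) begins 45 mm behind the grasp point.
Start: joints at [-1.188, 0.536, -0.004, 1.538, 0.003, 1.067, -0.071], TCP at [0.282, 0.586, 0.261] pointing down, gripper open.
Joint ranges: [-2.7, 2.7], [-0.37, 2.16], [-1.27, 1.26], [0.24, 2.4], [-1.31, 4.45], [0.19, 1.91], [-2.76, 2.76]. Speed limits (rad/s): [2.39, 2.39, 3.14, 3.14, 3.14, 3.14, 3.14].

### API

Orientations are given as a unit quaternion [x, y, z, w].
In Python, from workcell import env gives the robot as it stands.
- The arm moves only by the tool carry_out, never from a script. Its argument "series" is one flat list of numbers, 4 for each row, row after row: the shift along the tool's x, y, z in mm, then the turn about the tool's z in rad. In form: [tx, ty, tz, roll, tx, ty, tz, roll, ...]. A call has 1 to 12 rows; each row is the pose to reach, as a shift and turn from the pose commanded when the call began, along the tool's axes at that moment; what a row does not reach only later rows make up. A row lasts 1/10 s, in which the tool goes at most 50 mm and 8.59 degrees, less where a joint would pass 70% of its speed; a pose out of reach is approached as far as the arm can. A call with a gripper value outside its range is refused whole. "jaw" is the closure in counts, from 0 (fully open) to 255 (shut), set as the call begins (left out, the last holds). The fingers move at their own pace and stop on an object; "squeeze" is the grip in N (left out, the last holds). Time passes only in rows, so rows that repeat a pose let the fingers close. It gives the time, the measured TCP pose, the force, the opening and the grip force at its end, in the units of the state.
- env.read_state(): the state, without advancing time (a new reading comes with each control period).
- env.read_camera(name): name is "scene" or "top" or "wrist"; returns a dict with "image" (400x640x3 uint8, red, green, blue), "intrinsics" (3x3 intrinsics, pixels), "extrinsics" (4x4, takes a point from camera to world coordinates). Camera axes: x right, y up, looking along -z (the intrinsics and any distortion apply to the point x, -y, -z); pixel columns grow to the right and rows downward; lengths in m; the calibration is good to about 2 mm. A picture is of the moment at which its call begins. There is no depth.
- env.sign_off(): hands the job in; it is judged then, once.
The state is a dict: "time_s": time; "joints": joint angles; "dq": joint speeds; "tau": joint torques, N m; "position": TCP position; "eef_rot": TCP orientation; "wrist_force": force on the tool from outside, world axes, zero at the start; "ft_torque": the same for the moment, N m; "gripper_width": finger opening in m; "gripper_force": force on a finger pad.
Only numpy, scipy, OpenCV 4.12 (cv2) and the standard library are available. Lean on these libraries where they do the work, as an engineer would, in place of code of your own. Each camera call takes 0.05 s, during which the arm holds its last target. There are 200 camera calls.

### The job

The flour chute's plate magnet is due its pull test: the spring scale is already standing on it, stuck on by its steel test disc. Take the blue T-handle and draw it straight out, square to the sloping chute, until the orange pointer is level with the red set mark and no further, hold it steady there for two seconds, then ease the handle back fully home without letting it snap, and let go. Leave everything else on the bench where it is.

Things in the scene. Friction and masses are not known exactly. Their poses are not given: they have to be found in the camera images.
- chute: Stainless chute on a tube frame, fixed. Origin on the bench under the centre of its magnet's face, which is 150 mm up; z up, +x level towards the uphill side (roughly away from the robot). The floor slopes 38 degrees, 200 mm wide (y), 290 mm long; side walls stand 43 mm square out of it; uphill end 280 mm above the bench. A 150 mm square plate magnet is let into the floor.
- scale: Fixed part of the spring scale; origin on the magnet's face, z square out of the chute (up and towards the robot, leaning 38 degrees from vertical), y level, x up the slope. Along z: steel disc 60 mm round, white barrel 25 mm round with a black line every 10 mm (2 N), black cap 38 mm round with its top at 121 mm.
- hoop (a point): Middle of the chute's sack-rest hoop: a fixed level bar, 23 mm round with its rubber sleeve, 423 mm above the bench along the chute's y, on two 18 mm uprights 224 mm apart (y) that rise from the frame's legs on the robot's side. It passes straight above the T-handle when that is home, 150 mm over its centre, so the handle cannot be reached from straight above.
- grip (a point): Centre of the blue T-handle, moving with it; axes as body scale (z = pull direction). A flat bar 92 mm long (y), 16 mm thick (x), 34 mm deep (z), edges rounded; 18 mm of 14 mm round neck below it, then the cap. Home is 156 mm from the magnet's face. It slides only along z. Grip it across its 16 mm thickness, fingers pointing along -z; nothing else is near it in x.
- pointer (a point): Centre of the orange pointer collar (33 mm round, 6 mm thick) round the barrel; rigidly joined to the handle, 119 mm below point grip along z; same axes.
- mark (a point): Point on the barrel's axis level with the red set mark: a red clip 5 mm thick on two thin rods beside the barrel, a red tab on either side; same axes. Set differently each time, 20 to 60 mm out from the pointer's home; it stays put. The pointer is on the mark when both points coincide; the collar passes through the clip freely.
- pull_rod (a joint): How far the handle and pointer are pulled out, m: 0 home, 0.070 end stop. A spring draws it home: about 2 N at home and 0.2 N more for each mm (6 to 14 N at the marks). The barrel carries a black line every 10 mm.
- set_mark (a joint): Where the red mark is set, on the same scale: the pointer is level with it when joint pull_rod has the same value (m).
- catch_pan: Loose shallow aluminium pan 150 x 200 x 28 mm on the bench below the chute's spout, on the robot's side; origin under its centre. Leave it.
- kit_case: Loose open grey case 130 x 90 x 32 mm with a spare steel ball and disc; origin under its centre. Leave it.
- scraper: Loose bench scraper, steel blade 105 x 150 mm with a white handle 20 mm thick; origin on the bench under the blade's centre. Leave it.

How it is judged:
On the way:
1. the pointer is held level with the red set mark, within 5 mm, and still for 1.5 s (z of pointer in the frame of mark between -0.005 and 0.005 m and velocity of joint pull_rod between -0.02 and 0.02 m/s), for 1.5 s.
At the end, for the whole second after the job is handed in: The handle is back home (within 3 mm), at rest and let go (value of joint pull_rod below 0.003 m and velocity of joint pull_rod between -0.02 and 0.02 m/s); the robot touches nothing.
It fails at once if the handle was pulled more than 12 mm past the red mark (z of pointer in the frame of mark above 0.012 m).
It fails at once if the handle was let snap back (faster than 0.5 m/s) (velocity of joint pull_rod below -0.5 m/s).
It fails at once if a bystander was moved by more than 20 mm (distance of any of catch_pan, kit_case, scraper from where it was at the start of the episode above 0.02 m).
It also fails if it takes over 42 s, if anything falls off the work surface, if the arm or the gripper's body presses on something with over 40 N, if the wrist force passes 120 N, or if a joint passes its speed limit or range.

## Working session

There is one attempt and no reset: what is moved stays moved. The work goes in short steps, Python scripts to look and compute and a tool call to move; the robot and the scene stay as the last step left them, time stands still between calls to the robot, and variables do not carry over. Pictures are saved under pics/ and viewed, at most 10 in all, crops included, and the job is handed in when it is done.

Besides the shell and the picture viewer there is one more tool, called after "Call:" by a JSON object that holds its "method" and its "body", one argument or row to a line. carry_out: Moves the arm, as the interface text tells. Its arguments: {"type":"object","properties":{"series":{"type":"array","items":{"type":"number"}},"jaw":{"type":"number"},"squeeze":{"type":"number"}},"required":["series"]}

```bash
mkdir -p pics; ls
python3 - <<'E'
from workcell import env
import cv2,numpy as np
s=env.read_state();print(s, env.tip_extent)
for n in("scene","top"):
    c=env.read_camera(n);cv2.imwrite(f"pics/{n}0.png",c["image"][:,:,::-1]);np.savez(f"{n}0.npz",**c)
    print(n,np.round(c["intrinsics"],1).tolist(),np.round(c["extrinsics"],3).tolist(),c.keys())
E
```

```text
pics
{'time_s': 0.0, 'joints': array([-1.18818898,  0.53716069, -0.00441844,  1.53885169,  0.00261602,
        1.06730068, -0.07121766]), 'dq': array([-0.00083026,  0.00045211, -0.00065094,  0.00035496,  0.00027937,
       -0.00080149, -0.00050572]), 'tau': array([-3.14034360e-04, -5.70967627e+01,  9.91136022e-01, -2.51592010e+01,
       -5.60728752e-02,  1.81226002e-02,  1.67080743e-04]), 'position': array([0.28180939, 0.5851005 , 0.25985115]), 'eef_rot': array([ 2.22503194e-01,  9.74931584e-01, -8.49472636e-04, -1.16816845e-04]), 'wrist_force': array([ 0.57752379, -0.16794297,  0.56237103]), 'ft_torque': array([-0.02582169, -0.03605809,  0.03935646]), 'gripper_force': 0.0, 'gripper_width': 0.0883054552330431} 0.022
scene [[406.5, 0.0, 315.8], [0.0, 406.5, 196.0], [0.0, 0.0, 1.0]] [[0.156, -0.617, 0.772, 1.356], [0.988, 0.095, -0.124, 0.076], [0.003, 0.781, 0.624, 0.924], [0.0, 0.0, 0.0, 1.0]] dict_keys(['image', 'intrinsics', 'extrinsics'])
top [[379.3, 0.0, 318.1], [0.0, 379.3, 197.2], [0.0, 0.0, 1.0]] [[-0.006, 0.998, -0.063, 0.429], [-1.0, -0.006, -0.009, 0.215], [-0.009, 0.063, 0.998, 1.302], [0.0, 0.0, 0.0, 1.0]] dict_keys(['image', 'intrinsics', 'extrinsics'])
```

View pics/scene0.png

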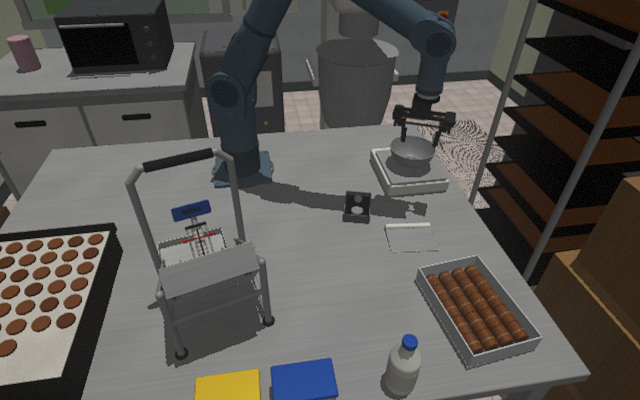

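View pics/top0.png

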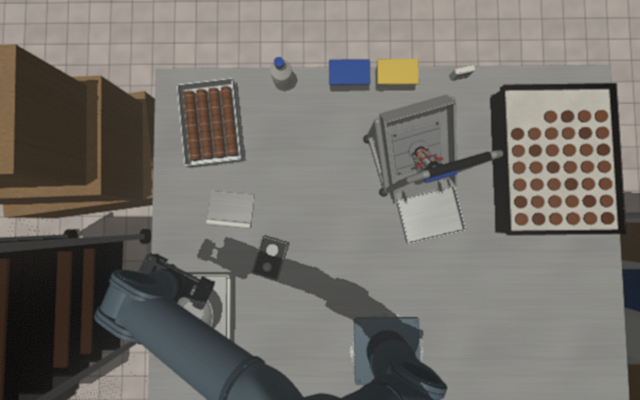

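Run:
```python
from workcell import env
import cv2,numpy as np
print([a for a in dir(env) if a[0]!='_'])
c=env.read_camera("wrist");cv2.imwrite("pics/w0.png",c["image"][:,:,::-1])
print(np.round(c["extrinsics"],3).tolist())
a=cv2.imread("pics/scene0.png")[140:370,110:290];b=cv2.imread("pics/top0.png")[80:250,350:510]
cv2.imwrite("pics/crop0.png",np.hstack([cv2.resize(a,(450,575),interpolation=2),cv2.resize(b,(350,372),interpolation=2).copy() if 0 else cv2.copyMakeBorder(cv2.resize(b,(350,372),interpolation=2),0,203,0,0,0)]))
```

```text
['MotionError', 'read_camera', 'read_state', 'sign_off', 'tip_extent']
[[0.434, -0.858, -0.275, 0.209], [0.901, 0.413, 0.134, 0.621], [-0.001, -0.306, 0.952, 0.384], [0.0, 0.0, 0.0, 1.0]]
```

View pics/crop0.png

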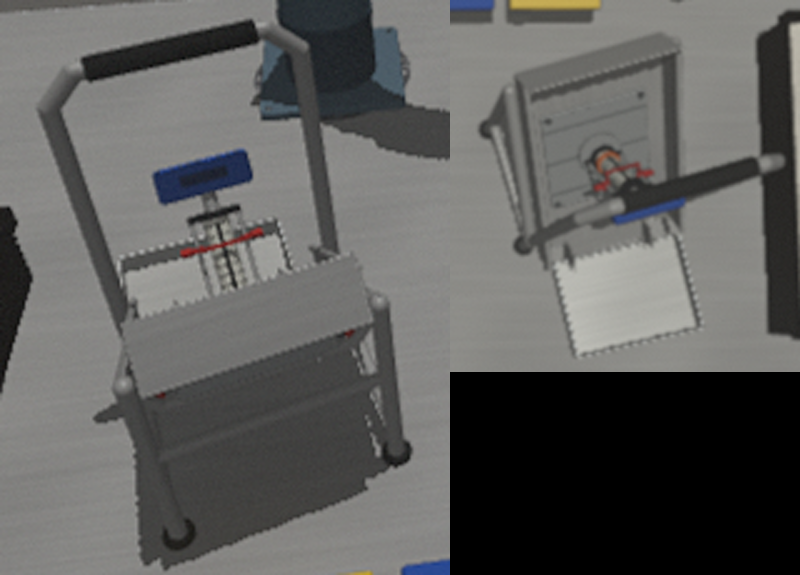

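Call:
{"method": "carry_out", "body": {
  "series": [0,0,-40,0,0,0,-80,0]
}}

```text
time_s: 0.35
position: [0.2816, 0.5847, 0.3402]
eef_rot: [0.222, 0.975, -0.002, -0.0]
wrist_force: [0.6, 1.1, 0.8]
gripper_width: 0.0882
gripper_force: 0.0
```

```bash
cat > h.py <<'E'
import numpy as np,cv2
def load(n): return np.load(n)
def ray(c,u,v):
    d=np.linalg.inv(c["intrinsics"])@[u,v,1]; E=c["extrinsics"]
    return E[:3,3],E[:3,:3]@(d*[1,-1,-1])
def plane(c,u,v,z):
    o,d=ray(c,u,v); return o+d*(z-o[2])/d[2]
def proj(c,p):
    E=c["extrinsics"];q=E[:3,:3].T@(np.asarray(p)-E[:3,3])*[1,-1,-1]; q=c["intrinsics"]@q; return q[:2]/q[2]
def tri(c1,p1,c2,p2):
    o1,d1=ray(c1,*p1);o2,d2=ray(c2,*p2)
    d1/=np.linalg.norm(d1);d2/=np.linalg.norm(d2)
    t=np.linalg.lstsq(np.c_[d1,-d2],o2-o1,rcond=None)[0]
    a,b=o1+t[0]*d1,o2+t[1]*d2
    return (a+b)/2,np.linalg.norm(a-b)
def mask(c,kind,box):
    h=cv2.cvtColor(c["image"],cv2.COLOR_RGB2HSV).astype(int);H,S,V=h[...,0],h[...,1],h[...,2]
    m={"blue":(H>100)&(H<130)&(S>140)&(V>50),"red":((H<6)|(H>172))&(S>130)&(V>70),"orange":(H>=7)&(H<22)&(S>130)&(V>70),"dark":V<60}[kind]
    x0,y0,x1,y1=box;o=np.zeros(m.shape,np.uint8);o[y0:y1,x0:x1]=m[y0:y1,x0:x1]
    n,l,st,ce=cv2.connectedComponentsWithStats(o)
    return o,sorted([(int(st[i,4]),st[i,:4].tolist(),np.round(ce[i],1).tolist()) for i in range(1,n)],reverse=True)[:4]
E
python3 - <<'E'
from h import *
s=load("scene0.npz");t=load("top0.npz")
for k,b in(("blue",(160,195,215,225)),("red",(160,220,230,255)),("orange",(160,220,230,265)),("dark",(135,145,218,175))):
    m,r=mask(s,k,b);print("S",k,r, cv2.minAreaRect(np.argwhere(m)[:,::-1].astype(np.float32)) if m.any() else 0)
for k,b in(("blue",(410,160,470,190)),("red",(405,140,450,175)),("orange",(400,140,440,170)),("dark",(425,145,500,185))):
    m,r=mask(t,k,b);print("T",k,r,cv2.minAreaRect(np.argwhere(m)[:,::-1].astype(np.float32)) if m.any() else 0)
E
```

```text
S blue [(317, [172, 200, 39, 21], [190.9, 210.0])] ((190.88462829589844, 210.07693481445312), (12.366517066955566, 37.45037078857422), 74.74488067626953)
S red [(60, [182, 231, 33, 12], [198.1, 237.1])] ((198.07550048828125, 236.76417541503906), (2.8845713138580322, 33.24125289916992), 74.05460357666016)
S orange [] 0
S dark [(683, [143, 148, 71, 25], [177.6, 159.9]), (8, [215, 171, 3, 4], [216.2, 173.0]), (1, [216, 154, 1, 1], [216.0, 154.0]), (1, [140, 173, 1, 1], [140.0, 173.0])] ((178.6726837158203, 160.54896545410156), (77.00648498535156, 25.931028366088867), 0.7638984322547913)
T blue [(62, [425, 171, 32, 10], [440.7, 176.0])] ((440.65032958984375, 176.04476928710938), (2.094190835952759, 32.277130126953125), 74.57783508300781)
T red [(12, [436, 158, 6, 2], [438.5, 158.5]), (10, [416, 163, 6, 4], [418.5, 164.6])] ((428.47760009765625, 161.42320251464844), (2.359999656677246, 25.959999084472656), 73.73979187011719)
T orange [(11, [417, 149, 9, 7], [420.8, 151.3]), (1, [418, 157, 1, 1], [418.0, 157.0])] ((420.50006103515625, 152.50001525878906), (2.8284268379211426, 9.899495124816895), 45.0)
T dark [(595, [425, 152, 66, 25], [456.9, 164.1]), (164, [493, 158, 7, 27], [496.4, 171.0]), (35, [493, 145, 7, 5], [496.0, 147.0])] ((462.0, 164.5), (39.0, 74.0), 90.0)
```

Run:
```python
from h import *
s=load("scene0.npz");t=load("top0.npz")
red,e=tri(s,(198.1,236.8),t,(428.5,161.4));print("red",red,e)
hp=plane(s,177.6,159.9,.427);print("hoop S",hp,"proj top",proj(t,hp))
g=plane(s,190.9,210,.276);print("grip",g)
# yaw from red tabs (level) and hoop ends
m,_=mask(s,"red",(160,220,230,255));p=np.argwhere(m)[:,::-1].astype(np.float32)
def ends(m):
    p=np.argwhere(m)[:,::-1].astype(np.float32);vx,vy,x0,y0=cv2.fitLine(p,cv2.DIST_L2,0,.01,.01).ravel()
    q=(p-[x0,y0])@[vx,vy];return [(x0+vx*k,y0+vy*k) for k in(q.min()-.5,q.max()+.5)]
for c,n,k,b,z in((s,"S",'red',(160,220,230,255),red[2]),(t,"T","red",(405,140,450,175),red[2]),(s,"S","blue",(160,195,215,225),.276),(s,"S","dark",(135,145,212,175),.427),(t,"T","blue",(410,160,470,190),.28),(t,"T","dark",(425,145,492,178),.43)):
    m,_=mask(c,k,b);a,d=[plane(c,*e,z) for e in ends(m)];v=d-a
    print(n,k,np.round(a,3),np.round(d,3),"len",np.linalg.norm(v).round(4),"yaw of y axis",np.degrees(np.arctan2(-v[0],v[1])).round(1),"mid",((a+d)/2).round(4))
```

```text
red [ 0.59858985 -0.09472129  0.21831096] 0.0032958426452962416
hoop S [ 0.56869155 -0.10613177  0.427     ] proj top [459.7927693  159.97466359]
grip [ 0.56185031 -0.10597045  0.276     ]
S red [ 0.61  -0.135  0.218] [ 0.588 -0.057  0.218] len 0.0808 yaw of y axis 15.2 mid [ 0.599  -0.0957  0.2183]
T red [ 0.587 -0.056  0.218] [ 0.609 -0.13   0.218] len 0.0776 yaw of y axis -163.5 mid [ 0.5982 -0.093   0.2183]
S blue [ 0.574 -0.149  0.276] [ 0.55  -0.062  0.276] len 0.0902 yaw of y axis 15.2 mid [ 0.5617 -0.1054  0.276 ]
S dark [ 0.591 -0.185  0.427] [ 0.547 -0.032  0.427] len 0.1588 yaw of y axis 16.1 mid [ 0.5691 -0.1086  0.427 ]
T blue [ 0.537 -0.064  0.28 ] [ 0.561 -0.151  0.28 ] len 0.0901 yaw of y axis -164.9 mid [ 0.5488 -0.1073  0.28  ]
T dark [ 0.542 -0.024  0.43 ] [ 0.576 -0.177  0.43 ] len 0.1561 yaw of y axis -167.4 mid [ 0.5591 -0.1005  0.43  ]
```

Call:
{"method": "carry_out", "body": {
  "series": [-41,-18,-8,0.071,-82,-37,-17,0.142,-123,-55,-25,0.214,-163,-74,-33,0.285,-204,-92,-42,0.356,-245,-111,-50,0.427,-286,-130,-58,0.499,-327,-148,-67,0.57,-368,-166,-75,0.641,-408,-185,-83,0.712,-449,-203,-92,0.784,-490,-222,-100,0.855]
}}

```text
time_s: 1.55
position: [0.628, 0.1717, 0.441]
eef_rot: [0.608, 0.794, -0.0, -0.0]
wrist_force: [0.8, 0.5, -0.1]
gripper_width: 0.0881
gripper_force: 0.0
```

Call:
{"method": "carry_out", "body": {
  "series": [0,45,0,0,0,90,0,0,0,135,0,0,0,180,0,0,0,225,0,0,0,270,0,0]
}}

```text
time_s: 2.15
position: [0.8278, 0.2001, 0.444]
eef_rot: [0.633, 0.774, 0.018, -0.007]
wrist_force: [0.7, -3.5, 1.0]
gripper_width: 0.0881
gripper_force: 0.0
```

Run:
```python
from workcell import env
from scipy.spatial.transform import Rotation as R
s=env.read_state();print(s["joints"].round(3),s["position"].round(4),s["eef_rot"].round(4),s["time_s"]);print(R.from_quat(s["eef_rot"]).as_matrix().round(3))
```

```text
[-0.418  1.004  0.793  0.398 -0.709  1.822  0.063] [0.8278 0.2001 0.444 ] [ 0.6327  0.7742  0.018  -0.0067] 2.15
[[-0.199  0.98   0.012]
 [ 0.979  0.199  0.036]
 [ 0.033  0.019 -0.999]]
```

Call:
{"method": "carry_out", "body": {
  "series": [0,50,0,0,0,100,0,0,0,150,0,0,0,200,0,0,0,200,0,0]
}}

```text
time_s: 2.65
position: [0.851, 0.1964, 0.4245]
eef_rot: [0.631, 0.773, 0.049, -0.045]
wrist_force: [-0.9, 0.2, -0.0]
gripper_width: 0.0879
gripper_force: 0.0
```

```bash
cat > st.py <<'E'
from workcell import env
from scipy.spatial.transform import Rotation as R
s=env.read_state();print(s["joints"].round(3),s["position"].round(4),s["time_s"]);print(R.from_quat(s["eef_rot"]).as_matrix().round(3),s["dq"].round(2))
E
python3 st.py
```

```text
[-0.335  1.139  1.258  0.245 -1.307  1.909  0.066] [0.851  0.1964 0.4245] 2.65
[[-0.199  0.98  -0.008]
 [ 0.971  0.198  0.134]
 [ 0.133  0.019 -0.991]] [-0.02 -0.    0.01 -0.03  0.    0.    0.01]
```

Call:
{"method": "carry_out", "body": {
  "series": [0,-40,0,0,0,-80,0,0,0,-80,0,0]
}}

```text
time_s: 2.95
position: [0.7709, 0.1822, 0.4257]
eef_rot: [0.63, 0.774, 0.051, -0.044]
wrist_force: [1.9, -0.0, 1.8]
gripper_width: 0.088
gripper_force: 0.0
```

```bash
python3 st.py
```

```text
[-0.647  0.958  1.239  0.869 -1.037  1.765  0.355] [0.7709 0.1822 0.4257] 2.95
[[-0.203  0.979 -0.004]
 [ 0.97   0.202  0.135]
 [ 0.133  0.023 -0.991]] [-0.9  -0.56  0.01  1.77  0.7  -0.46  0.75]
```

```bash
cat >> st.py <<'E'
import json
open("log.jsonl","a").write(json.dumps([s["joints"].tolist(),s["position"].tolist(),s["eef_rot"].tolist()])+"\n")
E
cat > log.jsonl <<'E'
[[-1.18818898,0.53716069,-0.00441844,1.53885169,0.00261602,1.06730068,-0.07121766],[0.28180939,0.5851005,0.25985115],[0.222503194,0.974931584,-0.000849472636,-0.000116816845]]
[[-0.418,1.004,0.793,0.398,-0.709,1.822,0.063],[0.8278,0.2001,0.444],[0.6327,0.7742,0.018,-0.0067]]
[[-0.335,1.139,1.258,0.245,-1.307,1.909,0.066],[0.851,0.1964,0.4245],[0.631,0.773,0.049,-0.045]]
E
python3 st.py
```

```text
[-0.647  0.958  1.239  0.869 -1.037  1.765  0.355] [0.7709 0.1822 0.4257] 2.95
[[-0.203  0.979 -0.004]
 [ 0.97   0.202  0.135]
 [ 0.133  0.023 -0.991]] [-0.9  -0.56  0.01  1.77  0.7  -0.46  0.75]
```

Call:
{"method": "carry_out", "body": {
  "series": [0,-40,0,-0.1,0,-80,0,-0.2,0,-100,0,-0.2]
}}

```text
time_s: 3.25
position: [0.6717, 0.162, 0.4238]
eef_rot: [0.549, 0.833, 0.056, -0.04]
wrist_force: [0.5, 1.0, 0.2]
gripper_width: 0.0883
gripper_force: 0.0
```

```bash
python3 st.py
```

```text
[-0.862  0.768  1.242  1.262 -0.85   1.617  0.664] [0.6717 0.162  0.4238] 3.25
[[-0.395  0.919 -0.005]
 [ 0.91   0.391  0.138]
 [ 0.128  0.049 -0.99 ]] [-0.37 -0.37  0.    0.61  0.32 -0.3   0.02]
```

Call:
{"method": "carry_out", "body": {
  "series": [40,0,0,0,60,0,-20,0,60,0,-60,0]
}}

```text
time_s: 3.55
position: [0.6492, 0.2147, 0.4889]
eef_rot: [0.547, 0.834, 0.055, -0.042]
wrist_force: [0.9, 0.3, -0.2]
gripper_width: 0.088
gripper_force: 0.0
```

```bash
python3 st.py
cat > fit.py <<'E'
import numpy as np,json,itertools
from scipy.optimize import least_squares
from scipy.spatial.transform import Rotation as R
D=[json.loads(l) for l in open("log.jsonl")]
# chain: z y z y z y z alternating; link translations t0..t7, tool fixed rot
AX="zyzyzyz"
def fk(q,p,sg):
    t=p[:24].reshape(8,3);A=R.from_rotvec([0,0,p[24]]);x=A.apply(t[0])
    for i in range(7):
        A=A*R.from_euler(AX[i],sg[i]*q[i]); x=x+A.apply(t[i+1])
    return x,A*R.from_rotvec(p[25:28])
T0=np.zeros((8,3));T0[0]=[0,0,.3];T0[2]=[0,0,.4];T0[4]=[0,0,.4];T0[7]=[0,0,.2]
def res(p,sg):
    r=[]
    for q,x,o in D:
        a,A=fk(q,p,sg);r+=list((a-x)*10)+list((A*R.from_quat(o).inv()).as_rotvec())
    return np.r_[r,1e-2*(p[:24]-T0.ravel())]
if __name__=="__main__":
    best=[]
    for sg in itertools.product([1,-1],repeat=7):
        if sg[1]<0: continue
        for y0 in(0,np.pi/2,np.pi,-np.pi/2):
            for w in (0,np.pi/2,np.pi,-np.pi/2):
                p=np.r_[T0.ravel(),y0,0,0,w]
                # quick screen on rotation only
                f=lambda z:np.concatenate([(fk(q,np.r_[T0.ravel(),z],sg)[1]*R.from_quat(o).inv()).as_rotvec() for q,_,o in D])
                s=least_squares(f,p[24:],max_nfev=30);best.append((s.cost,sg,s.x))
    best.sort(key=lambda b:b[0])
    for b in best[:6]:print(b[0],b[1],b[2].round(3))
    seen={}
    for c,sg,z in best[:3]:
        s=least_squares(res,np.r_[T0.ravel(),z],args=(sg,));n=len(D)*6
        print(sg,np.abs(s.fun[:n]).max(),s.x[24:].round(3));print(s.x[:24].reshape(8,3).round(3).tolist())
        if not seen or s.cost<seen["c"]: seen=dict(c=s.cost,p=s.x,sg=np.array(sg))
    np.savez("model.npz",**seen)
E
python3 fit.py
```

```text
[-0.926  0.705  1.233  1.163 -0.799  1.704  0.525] [0.6492 0.2147 0.4889] 3.55
[[-0.398  0.917 -0.01 ]
 [ 0.908  0.396  0.138]
 [ 0.131  0.046 -0.99 ]] [ 0.36 -0.27  0.02 -0.83  0.2   0.7  -0.27]
2.0859579380197152e-06 (-1, 1, -1, 1, -1, 1, -1) [-1.00e-03  0.00e+00 -0.00e+00  1.57e+00]
2.0859579380197245e-06 (-1, 1, -1, 1, -1, 1, -1) [ 6.283  0.    -0.     1.57 ]
2.085957938019798e-06 (-1, 1, -1, 1, -1, 1, -1) [-1.00e-03  0.00e+00 -0.00e+00  1.57e+00]
2.0859579380198143e-06 (-1, 1, -1, 1, -1, 1, -1) [-1.000e-03 -1.000e-03  1.000e-03 -4.713e+00]
2.085957938019921e-06 (-1, 1, -1, 1, -1, 1, -1) [-1.00e-03  0.00e+00 -0.00e+00  1.57e+00]
2.0859579380199494e-06 (-1, 1, -1, 1, -1, 1, -1) [-1.00e-03  0.00e+00 -0.00e+00  1.57e+00]
(-1, 1, -1, 1, -1, 1, -1) 0.001644162467587873 [-0.     0.    -0.     1.571]
[[-0.001, -0.0, 0.32], [0.006, -0.01, 0.02], [0.0, -0.01, 0.45], [0.004, -0.011, 0.05], [-0.005, -0.011, 0.423], [0.009, -0.0, 0.023], [0.001, -0.0, 0.044], [0.003, -0.003, 0.244]]
(-1, 1, -1, 1, -1, 1, -1) 0.0016441624737117259 [ 6.283  0.    -0.     1.571]
[[-0.001, -0.0, 0.32], [0.006, -0.01, 0.02], [0.0, -0.01, 0.45], [0.004, -0.011, 0.05], [-0.005, -0.011, 0.423], [0.009, -0.0, 0.023], [0.001, -0.0, 0.044], [0.003, -0.003, 0.244]]
(-1, 1, -1, 1, -1, 1, -1) 0.0016441624843047888 [-0.     0.    -0.     1.571]
[[-0.001, -0.0, 0.32], [0.006, -0.01, 0.02], [0.0, -0.01, 0.45], [0.004, -0.011, 0.05], [-0.005, -0.011, 0.423], [0.009, -0.0, 0.023], [0.001, -0.0, 0.044], [0.003, -0.003, 0.244]]
```

Call:
{"method": "carry_out", "body": {
  "series": [-12,6,45,0,-25,12,90,0,-37,18,135,0,-49,24,185,0,-62,30,230,0,-74,36,275,0,-74,36,275,0]
}}

```text
time_s: 4.25
position: [0.7094, 0.1921, 0.2033]
eef_rot: [0.551, 0.832, 0.052, -0.043]
wrist_force: [-1.0, 0.1, -0.3]
gripper_width: 0.0879
gripper_force: 0.0
```

```bash
python3 st.py
```

```text
[-0.814  0.985  1.051  1.383 -0.99   1.317  0.731] [0.7094 0.1921 0.2033] 4.25
[[-0.39   0.921 -0.014]
 [ 0.912  0.388  0.134]
 [ 0.129  0.04  -0.991]] [-0.02 -0.08  0.09 -0.06  0.03  0.07 -0.03]
```

Call:
{"method": "carry_out", "body": {
  "series": [-20,46,0,0,-40,92,0,0,-60,138,0,0,-80,184,0,0,-100,230,0,0,-120,276,0,0]
}}

```text
time_s: 4.85
position: [0.9312, 0.1801, 0.2051]
eef_rot: [0.553, 0.83, 0.064, -0.026]
wrist_force: [-17.6, 72.8, 17.1]
gripper_width: 0.088
gripper_force: 0.0
```

```bash
python3 st.py
```

```text
[-0.291  1.379  1.206  0.243 -1.307  1.635  0.322] [0.9312 0.1801 0.2051] 4.85
[[-0.387  0.922  0.027]
 [ 0.915  0.38   0.136]
 [ 0.115  0.078 -0.99 ]] [ 0.24  0.39  1.29 -0.03 -0.04  0.07 -0.24]
```

Call:
{"method": "carry_out", "body": {
  "series": [-20,46,0,0,-20,46,0,0]
}}

```text
time_s: 5.05
position: [0.9438, 0.1727, 0.1987]
eef_rot: [0.553, 0.829, 0.076, -0.014]
wrist_force: [0.0, 0.5, 0.2]
gripper_width: 0.0883
gripper_force: 0.0
```

```bash
python3 st.py
```

```text
[-0.282  1.385  1.2    0.245 -1.306  1.594  0.333] [0.9438 0.1727 0.1987] 5.05
[[-0.387  0.92   0.061]
 [ 0.916  0.376  0.141]
 [ 0.107  0.11  -0.988]] [-0.05 -0.03 -0.03 -0.06 -0.03  0.03 -0.  ]
```

Call:
{"method": "carry_out", "body": {
  "series": [-20,46,0,0,-20,46,0,0]
}}

```text
time_s: 5.25
position: [0.955, 0.1712, 0.1974]
eef_rot: [0.552, 0.829, 0.088, -0.002]
wrist_force: [-0.6, 0.2, 0.0]
gripper_width: 0.0884
gripper_force: 0.0
```

```bash
python3 st.py
```

```text
[-0.277  1.387  1.193  0.244 -1.306  1.558  0.342] [0.955  0.1712 0.1974] 5.25
[[-0.391  0.915  0.094]
 [ 0.915  0.376  0.149]
 [ 0.101  0.144 -0.984]] [-0.01  0.   -0.01 -0.   -0.01  0.03 -0.01]
```

Call:
{"method": "carry_out", "body": {
  "series": [-60,138,0,0,-120,276,0,0,-180,414,0,0]
}}

```text
time_s: 5.55
position: [0.9709, 0.1537, 0.19]
eef_rot: [0.552, 0.827, 0.102, 0.013]
wrist_force: [0.2, -0.7, -0.6]
gripper_width: 0.0884
gripper_force: 0.0
```

```bash
python3 st.py
```

```text
[-0.256  1.396  1.184  0.244 -1.306  1.51   0.363] [0.9709 0.1537 0.19  ] 5.55
[[-0.39   0.911  0.134]
 [ 0.916  0.369  0.154]
 [ 0.091  0.182 -0.979]] [ 0.07  0.03 -0.02 -0.    0.   -0.03  0.06]
```

Call:
{"method": "carry_out", "body": {
  "series": [-20,46,-10,0]
}}

```text
time_s: 5.65
position: [0.9804, 0.1465, 0.1976]
eef_rot: [0.553, 0.826, 0.112, 0.025]
wrist_force: [0.3, -0.7, -0.4]
gripper_width: 0.088
gripper_force: 0.0
```

Call:
{"method": "carry_out", "body": {
  "series": [-20,46,-10,0]
}}

```text
time_s: 5.75
position: [0.9904, 0.1385, 0.2103]
eef_rot: [0.553, 0.823, 0.123, 0.039]
wrist_force: [-0.5, 0.5, 0.0]
gripper_width: 0.0883
gripper_force: 0.0
```

```bash
python3 st.py
```

```text
[-0.238  1.378  1.18   0.244 -1.306  1.462  0.377] [0.9904 0.1385 0.2103] 5.75
[[-0.385  0.901  0.2  ]
 [ 0.92   0.358  0.159]
 [ 0.072  0.245 -0.967]] [ 0.09 -0.11 -0.02  0.    0.   -0.23  0.07]
```

Call:
{"method": "carry_out", "body": {
  "series": [-15,44,-18,0]
}}

```text
time_s: 5.85
position: [0.9968, 0.1331, 0.2301]
eef_rot: [0.554, 0.821, 0.132, 0.051]
wrist_force: [-0.1, -0.5, -0.2]
gripper_width: 0.0882
gripper_force: 0.0
```

Call:
{"method": "carry_out", "body": {
  "series": [-15,44,-18,0]
}}

```text
time_s: 5.95
position: [1.0027, 0.1297, 0.253]
eef_rot: [0.553, 0.819, 0.143, 0.063]
wrist_force: [0.3, 0.0, -0.0]
gripper_width: 0.0882
gripper_force: 0.0
```

Call:
{"method": "carry_out", "body": {
  "series": [-15,44,-18,0]
}}

```text
time_s: 6.05
position: [1.0079, 0.1256, 0.2752]
eef_rot: [0.552, 0.816, 0.153, 0.075]
wrist_force: [-0.8, 0.6, -0.3]
gripper_width: 0.0885
gripper_force: 0.0
```

Call:
{"method": "carry_out", "body": {
  "series": [-15,44,-18,0]
}}

```text
time_s: 6.15
position: [1.0124, 0.1213, 0.2971]
eef_rot: [0.552, 0.813, 0.162, 0.086]
wrist_force: [-0.6, -0.4, 0.4]
gripper_width: 0.0881
gripper_force: 0.0
```

Call:
{"method": "carry_out", "body": {
  "series": [-15,44,-18,0]
}}

```text
time_s: 6.25
position: [1.0163, 0.1168, 0.3191]
eef_rot: [0.551, 0.811, 0.171, 0.098]
wrist_force: [-0.0, 0.2, 0.2]
gripper_width: 0.0885
gripper_force: 0.0
```

```bash
python3 st.py
```

```text
[-0.217  1.274  1.185  0.245 -1.306  1.413  0.387] [1.0163 0.1168 0.3191] 6.25
[[-0.373  0.86   0.347]
 [ 0.927  0.333  0.17 ]
 [ 0.03   0.386 -0.922]] [ 0.04 -0.21  0.01  0.    0.   -0.09  0.02]
```

Run:
```python
from h import *
a=cv2.imread("pics/scene0.png")[60:160,370:480];b=cv2.imread("pics/top0.png")[230:330,110:220]
a=cv2.convertScaleAbs(a,alpha=2.2);b=cv2.convertScaleAbs(b,alpha=2.2)
cv2.imwrite("pics/grip0.png",cv2.resize(np.hstack([a,b]),None,fx=3.6,fy=3.6,interpolation=2))
```

```text
(no output)
```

View pics/grip0.png

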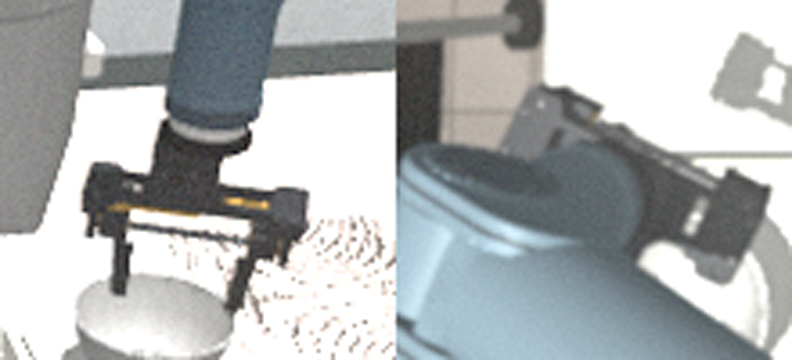

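Run:
```python
from h import *
from workcell import env
from scipy.spatial.transform import Rotation as R
s=env.read_state();A=R.from_quat(s["eef_rot"]).as_matrix();p=s["position"]
c=env.read_camera("scene");im=c["image"][:,:,::-1].copy()
c0=proj(c,p-.06*A[:,2]);print(c0)
k=5;x0,y0=int(c0[0]-75),int(max(c0[1]-55,0));im=cv2.resize(im[y0:y0+115,x0:x0+155],None,fx=k,fy=k,interpolation=cv2.INTER_CUBIC)
im=cv2.convertScaleAbs(im,alpha=2.0)
f=lambda v:tuple(int(t) for t in (proj(c,p+A@np.array(v)/1000)-[x0,y0])*k+k/2)
for z,col in((-42,(0,0,255)),(-67,(0,255,0)),(-92,(255,0,0)),(-117,(0,255,255))):
    q=[f((a*37.5,b*93.5,z)) for a,b in((1,1),(1,-1),(-1,-1),(-1,1),(1,1))]
    for a,b in zip(q,q[1:]): cv2.line(im,a,b,col,1)
cv2.circle(im,f((0,0,22)),4,(255,0,255),1)
cv2.imwrite("pics/grip1.png",im)
```

```text
[297.77033627 329.06454944]
```

View pics/grip1.png

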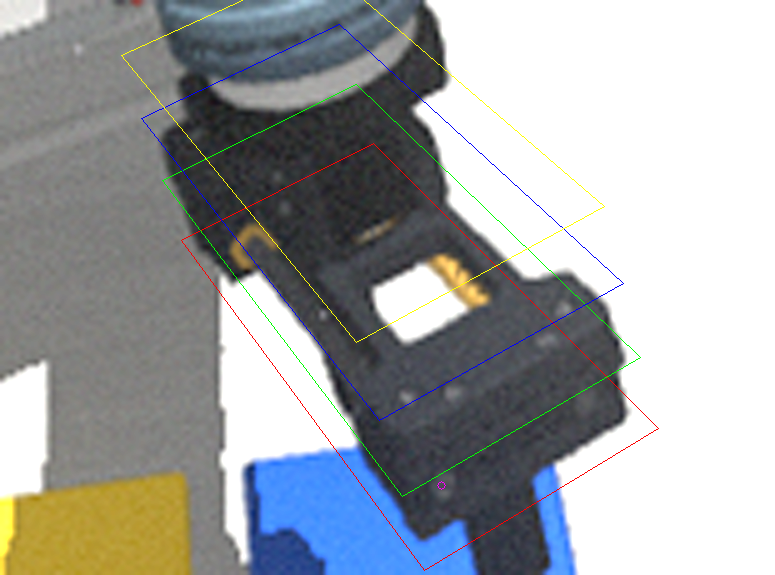

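```bash
python3 fit.py | tail -2
cat > ik.py <<'E'
from fit import *
M=np.load("model.npz");P=M["p"];SG=M["sg"]
LO=np.array([-2.7,-.37,-1.27,.24,-1.31,.19,-2.76])+.005;HI=np.array([2.7,2.16,1.26,2.4,4.45,1.91,2.76])-.005
def tool(lean,yaw,flip):
    a=np.radians(lean);h=np.array([np.cos(yaw),np.sin(yaw),0]);z=np.sin(a)*h-np.cos(a)*np.array([0,0,1])
    y=np.cos(a)*h+np.sin(a)*np.array([0,0,1]);y=y*flip
    return np.c_[np.cross(y,z),y,z]
def ik(x,Rm,q0s):
    best=None
    for q0 in q0s:
        def f(q):
            a,A=fk(q,P,SG);return np.r_[(a-x)*5,(A*R.from_matrix(Rm).inv()).as_rotvec(),1e-4*(q-q0)]
        s=least_squares(f,np.clip(q0,LO+.01,HI-.01),bounds=(LO,HI));e=np.linalg.norm(s.fun[:6])
        if best is None or e<best[0]-1e-4: best=(e,s.x)
    return best
E
python3 - <<'E'
from ik import *
yaw=np.radians(15.3);g=np.array([.562,-.106,.273]);zs=np.r_[-np.sin(np.radians(38))*np.array([np.cos(yaw),np.sin(yaw)]),np.cos(np.radians(38))]
rng=np.random.default_rng(0);q0s=[np.array(D[-1][0])]+[rng.uniform(LO,HI) for _ in range(12)]
for lean in(38,50,60,65):
  for fl in(1,-1):
    Rm=tool(lean,yaw,fl);r=[]
    for off in(.06,):
        pass
    for x in(g-.003*Rm[:,2]-.1*Rm[:,2],g-.003*Rm[:,2],g+.054*zs-.003*Rm[:,2]):
        e,q=ik(x,Rm,q0s);r.append((round(e,4),q.round(2).tolist()))
    print(lean,fl,*r,sep="\n  ")
E
```

```text
(-1, 1, -1, 1, -1, 1, -1) 0.0019830032384052327 [-1.000e-03  0.000e+00  0.000e+00  1.569e+00]
[[0.001, 0.001, 0.324], [-0.001, -0.012, 0.024], [-0.001, -0.012, 0.452], [0.0, -0.01, 0.052], [-0.0, -0.01, 0.423], [-0.0, -0.0, 0.023], [0.0, -0.0, 0.053], [-0.0, 0.0, 0.253]]
38
  1
  (np.float64(0.0), [-0.38, -0.06, 0.75, 2.22, -0.73, 0.52, 1.2])
  (np.float64(0.0), [-0.28, 0.23, 0.64, 2.21, -1.3, 0.5, 1.7])
  (np.float64(0.0), [-0.52, 0.09, 0.92, 2.23, -1.05, 0.53, 1.49])
38
  -1
  (np.float64(0.0), [1.44, 0.06, -1.07, 2.15, -0.71, 0.52, -1.94])
  (np.float64(0.0), [0.17, 0.2, 0.13, 2.19, -1.16, 0.39, -1.57])
  (np.float64(0.0), [0.22, 0.08, 0.12, 2.2, -0.94, 0.46, -1.77])
50
  1
  (np.float64(0.0), [-0.78, -0.16, 1.24, 2.39, -1.3, 0.43, 1.9])
  (np.float64(0.0), [-0.63, 0.55, 1.25, 2.34, 4.4, 1.02, 2.18])
  (np.float64(0.001), [1.55, 0.33, -1.26, 2.27, -1.3, 0.2, 1.91])
50
  -1
  (np.float64(0.0), [-0.77, -0.16, 1.22, 2.39, -1.3, 0.43, -1.24])
  (np.float64(0.0), [-0.58, 0.45, 1.14, 2.34, 4.41, 0.91, -0.93])
  (np.float64(0.0011), [1.54, 0.33, -1.26, 2.27, -1.3, 0.2, -1.23])
60
  1
  (np.float64(0.1338), [1.77, 0.35, -1.26, 2.31, -1.3, 0.46, 2.08])
  (np.float64(0.0), [0.07, 0.33, 0.39, 2.39, 4.12, 0.84, 2.63])
  (np.float64(0.0), [0.54, 0.17, -0.08, 2.39, 4.28, 0.68, 2.54])
60
  -1
  (np.float64(0.0492), [1.73, 0.35, -1.26, 2.39, 4.44, 0.43, -0.56])
  (np.float64(0.0), [0.07, 0.33, 0.38, 2.39, 4.12, 0.83, -0.51])
  (np.float64(0.0), [1.56, 0.43, -1.23, 2.35, 4.14, 0.33, -0.3])
65
  1
  (np.float64(0.1851), [1.8, 0.49, -1.26, 2.32, -1.3, 0.46, 2.21])
  (np.float64(0.0), [1.46, 0.78, -1.26, 2.36, 3.37, 0.38, -2.46])
  (np.float64(0.012), [1.1, 0.28, -0.65, 2.39, 4.17, 0.66, 2.75])
65
  -1
  (np.float64(0.084), [1.75, 0.48, -1.26, 2.39, 4.44, 0.43, -0.44])
  (np.float64(0.0), [0.66, 0.38, -0.27, 2.39, 3.98, 0.79, -0.24])
  (np.float64(0.0), [1.33, 0.35, -0.93, 2.39, 4.1, 0.57, -0.27])
```

```bash
cat >> ik.py <<'E'
yaw=np.radians(15.3);g=np.array([.562,-.106,.273])
zs=np.r_[-np.sin(np.radians(38))*np.array([np.cos(yaw),np.sin(yaw)]),np.cos(np.radians(38))]
def toolg(lean,gam,fl=1):
    return tool(lean,yaw,fl)@R.from_euler("y",gam,degrees=True).as_matrix()
def poses(Rm): 
    t=g-.003*Rm[:,2]
    return t-.055*Rm[:,2],t,t+.053*zs
E
python3 - <<'E'
from ik import *
rng=np.random.default_rng(1)
q0s=[np.array([a,.2,b,2.2,-1.0,.5,1.5]) for a,b in((-.4,.8),(.3,.1),(1.4,-1.1))]
for L in(38,46,50,54,58):
  for ga in(-30,-20,-10,0,10,20,30):
    Rm=toolg(L,ga);r=[]
    for x in poses(Rm):
        e,q=ik(x,Rm,q0s); r.append((e,q))
    print(L,ga,Rm[:,2].round(2),[round(e,3) for e,_ in r], r[1][1].round(2) if r[1][0]<.003 else "")
E
```

```text
38 -30 [ 0.65 -0.34 -0.68] [np.float64(0.0), np.float64(0.0), np.float64(0.0)] [ 0.96  0.49 -1.26  2.27  1.77  0.87 -1.44]
38 -20 [ 0.65 -0.18 -0.74] [np.float64(0.0), np.float64(0.0), np.float64(0.0)] [ 1.12  0.43 -1.26  2.25  1.68  0.55 -1.27]
38 -10 [ 0.63 -0.01 -0.78] [np.float64(0.0), np.float64(0.0), np.float64(0.0)] [ 1.1   0.32 -1.05  2.21  1.19  0.2  -0.75]
38 0 [ 0.59  0.16 -0.79] [np.float64(0.0), np.float64(0.0), np.float64(0.0)] [-0.28  0.23  0.64  2.21 -1.3   0.5   1.7 ]
38 10 [ 0.54  0.33 -0.78] [np.float64(0.0), np.float64(0.0), np.float64(0.0)] [-0.2   0.33  0.7   2.13 -1.28  0.8   1.74]
38 20 [ 0.47  0.48 -0.74] [np.float64(0.0), np.float64(0.0), np.float64(0.0)] [-0.06  0.42  0.65  2.04 -1.24  1.04  1.76]
38 30 [ 0.38  0.62 -0.68] [np.float64(0.0), np.float64(0.0), np.float64(0.0)] [ 0.06  0.52  0.59  1.94 -1.21  1.26  1.77]
46 -30 [ 0.73 -0.32 -0.6 ] [np.float64(0.308), np.float64(0.248), np.float64(0.304)] 
46 -20 [ 0.74 -0.15 -0.65] [np.float64(0.201), np.float64(0.184), np.float64(0.169)] 
46 -10 [ 0.73  0.02 -0.68] [np.float64(0.058), np.float64(0.122), np.flo
[... 1835 characters left out ...]
0.5  -0.01  2.02 -1.3   1.09  2.07]
58 -30 [ 0.84 -0.29 -0.46] [np.float64(0.405), np.float64(0.409), np.float64(0.384)] 
58 -20 [ 0.86 -0.12 -0.5 ] [np.float64(0.326), np.float64(0.363), np.float64(0.3)] 
58 -10 [ 0.85  0.05 -0.52] [np.float64(0.231), np.float64(0.282), np.float64(0.208)] 
58 0 [ 0.82  0.22 -0.53] [np.float64(0.121), np.float64(0.163), np.float64(0.111)] 
58 10 [ 0.76  0.39 -0.52] [np.float64(0.0), np.float64(0.028), np.float64(0.0)] 
58 20 [ 0.68  0.54 -0.5 ] [np.float64(0.0), np.float64(0.0), np.float64(0.0)] [ 1.2   0.56 -0.77  2.12 -1.3   0.62  2.16]
58 30 [ 0.58  0.68 -0.46] [np.float64(0.0), np.float64(0.0), np.float64(0.0)] [ 0.78  0.53 -0.23  2.03 -1.3   1.02  2.15]
```

Call:
{"method": "carry_out", "body": {
  "series": [16,44,-16,0]
}}

```text
time_s: 6.4
position: [1.0154, 0.134, 0.3389]
eef_rot: [0.555, 0.806, 0.177, 0.106]
wrist_force: [0.2, -1.7, -0.7]
gripper_width: 0.0882
gripper_force: 0.0
```

Call:
{"method": "carry_out", "body": {
  "series": [16,44,-16,0]
}}

```text
time_s: 6.5
position: [1.0129, 0.1649, 0.3649]
eef_rot: [0.551, 0.805, 0.187, 0.115]
wrist_force: [-0.0, 0.2, 0.6]
gripper_width: 0.0881
gripper_force: 0.0
```

Call:
{"method": "carry_out", "body": {
  "series": [16,44,-16,0]
}}

```text
time_s: 6.6
position: [1.0094, 0.1904, 0.3898]
eef_rot: [0.548, 0.804, 0.196, 0.124]
wrist_force: [-0.2, 0.8, -0.0]
gripper_width: 0.0879
gripper_force: 0.0
```

Call:
{"method": "carry_out", "body": {
  "series": [16,44,-16,0]
}}

```text
time_s: 6.7
position: [1.0056, 0.2118, 0.4137]
eef_rot: [0.547, 0.801, 0.205, 0.133]
wrist_force: [0.3, -0.1, 1.1]
gripper_width: 0.0882
gripper_force: 0.0
```

```bash
cat >> st.py <<'E'
import numpy as np
A=R.from_quat(s["eef_rot"]).as_matrix();z=A[:,2];h=np.array([.9646,.2639,0]);c=np.array([-.2639,.9646,0])
L=np.arctan2(z@h,-z[2]);yt=np.cos(L)*h+np.sin(L)*np.array([0,0,1])
print("L",np.degrees(L).round(1),"gamma",np.degrees(np.arcsin(z@c)).round(1),"roll needed",np.arctan2(-yt@A[:,0],yt@A[:,1]).round(3))
E
python3 st.py
```

```text
[-0.328  1.189  1.24   0.244 -1.306  1.392  0.277] [1.0056 0.2118 0.4137] 6.7
[[-0.366  0.821  0.437]
 [ 0.93   0.318  0.182]
 [ 0.011  0.474 -0.881]] [-0.26 -0.21  0.14  0.    0.   -0.06 -0.25]
L 28.1 gamma 3.5 roll needed 0.09
```

Call:
{"method": "carry_out", "body": {
  "series": [46,-2,0,0,92,-4,0,0,138,-6,0,0,184,-8,0,0,230,-9,0,0,276,-11,0,0,322,-13,0,0,368,-15,0,0,412,-16,0,0]
}}

```text
time_s: 7.6
position: [0.8396, 0.5918, 0.4105]
eef_rot: [0.547, 0.801, 0.205, 0.133]
wrist_force: [0.4, 0.3, 0.6]
gripper_width: 0.0883
gripper_force: 0.0
```

```bash
python3 st.py
```

```text
[-0.806  1.19   1.237  0.256 -1.079  1.369 -0.177] [0.8396 0.5918 0.4105] 7.6
[[-0.367  0.821  0.437]
 [ 0.93   0.318  0.184]
 [ 0.012  0.474 -0.881]] [ 0.2   0.3   0.   -1.42  0.1   0.37 -1.13]
L 28.1 gamma 3.6 roll needed 0.091
```

Call:
{"method": "carry_out", "body": {
  "series": [18,44,-16,0]
}}

```text
time_s: 7.7
position: [0.8354, 0.6009, 0.4261]
eef_rot: [0.544, 0.799, 0.216, 0.134]
wrist_force: [-0.0, 0.8, 0.0]
gripper_width: 0.0882
gripper_force: 0.0
```

Call:
{"method": "carry_out", "body": {
  "series": [18,44,-16,0]
}}

```text
time_s: 7.8
position: [0.8348, 0.6025, 0.4528]
eef_rot: [0.542, 0.795, 0.231, 0.142]
wrist_force: [0.4, -1.1, -0.5]
gripper_width: 0.0884
gripper_force: 0.0
```

```bash
python3 st.py
```

```text
[-0.817  1.156  1.26   0.246 -1.09   1.355 -0.19 ] [0.8348 0.6025 0.4528] 7.8
[[-0.372  0.796  0.477]
 [ 0.928  0.306  0.214]
 [ 0.024  0.522 -0.852]] [-0.09 -0.24  0.   -0.    0.09 -0.11 -0.05]
L 31.2 gamma 4.6 roll needed 0.085
```

Call:
{"method": "carry_out", "body": {
  "series": [22,43,-12,0]
}}

```text
time_s: 7.9
position: [0.8302, 0.6113, 0.4752]
eef_rot: [0.539, 0.792, 0.247, 0.148]
wrist_force: [-0.6, 0.4, 0.5]
gripper_width: 0.088
gripper_force: 0.0
```

Call:
{"method": "carry_out", "body": {
  "series": [22,43,-12,0]
}}

```text
time_s: 8.0
position: [0.8237, 0.6217, 0.4944]
eef_rot: [0.535, 0.789, 0.261, 0.152]
wrist_force: [-0.3, 1.1, -0.2]
gripper_width: 0.0881
gripper_force: 0.0
```

Call:
{"method": "carry_out", "body": {
  "series": [22,43,-12,0]
}}

```text
time_s: 8.1
position: [0.8171, 0.6311, 0.5134]
eef_rot: [0.532, 0.786, 0.275, 0.156]
wrist_force: [-0.7, -0.5, -0.3]
gripper_width: 0.088
gripper_force: 0.0
```

Call:
{"method": "carry_out", "body": {
  "series": [22,43,-12,0]
}}

```text
time_s: 8.2
position: [0.8103, 0.6394, 0.5329]
eef_rot: [0.529, 0.782, 0.288, 0.16]
wrist_force: [0.7, 0.5, 0.6]
gripper_width: 0.0882
gripper_force: 0.0
```

Call:
{"method": "carry_out", "body": {
  "series": [22,43,-12,0]
}}

```text
time_s: 8.3
position: [0.8031, 0.647, 0.553]
eef_rot: [0.525, 0.779, 0.301, 0.164]
wrist_force: [0.0, 0.2, -0.0]
gripper_width: 0.0883
gripper_force: 0.0
```

Call:
{"method": "carry_out", "body": {
  "series": [22,43,-12,0]
}}

```text
time_s: 8.4
position: [0.7954, 0.654, 0.5738]
eef_rot: [0.521, 0.775, 0.315, 0.167]
wrist_force: [0.1, 0.4, 0.3]
gripper_width: 0.0878
gripper_force: 0.0
```

```bash
python3 st.py
```

```text
[-0.898  1.051  1.259  0.245 -1.035  1.28  -0.247] [0.7954 0.654  0.5738] 8.4
[[-0.4    0.703  0.587]
 [ 0.914  0.258  0.313]
 [ 0.069  0.662 -0.746]] [-0.14 -0.18  0.    0.    0.1  -0.11 -0.08]
L 41.0 gamma 8.5 roll needed 0.064
```

Call:
{"method": "carry_out", "body": {
  "series": [18,45,-10,0]
}}

```text
time_s: 8.5
position: [0.7902, 0.6584, 0.5945]
eef_rot: [0.517, 0.772, 0.329, 0.171]
wrist_force: [-0.3, 0.7, -0.2]
gripper_width: 0.088
gripper_force: 0.0
```

Call:
{"method": "carry_out", "body": {
  "series": [18,45,-10,0]
}}

```text
time_s: 8.6
position: [0.7858, 0.6605, 0.615]
eef_rot: [0.513, 0.768, 0.342, 0.175]
wrist_force: [-0.5, 0.6, 0.2]
gripper_width: 0.0883
gripper_force: 0.0
```

Call:
{"method": "carry_out", "body": {
  "series": [18,45,-10,0]
}}

```text
time_s: 8.7
position: [0.7804, 0.6626, 0.6361]
eef_rot: [0.509, 0.763, 0.355, 0.178]
wrist_force: [0.3, -0.8, 0.4]
gripper_width: 0.0886
gripper_force: 0.0
```

Call:
{"method": "carry_out", "body": {
  "series": [18,45,-10,0]
}}

```text
time_s: 8.8
position: [0.7741, 0.6648, 0.6577]
eef_rot: [0.505, 0.759, 0.368, 0.182]
wrist_force: [-0.6, 0.1, 0.0]
gripper_width: 0.088
gripper_force: 0.0
```

Call:
{"method": "carry_out", "body": {
  "series": [18,45,-10,0]
}}

```text
time_s: 8.9
position: [0.767, 0.6666, 0.6797]
eef_rot: [0.501, 0.755, 0.381, 0.185]
wrist_force: [-0.0, 0.4, 0.3]
gripper_width: 0.0882
gripper_force: 0.0
```

Call:
{"method": "carry_out", "body": {
  "series": [18,45,-10,0]
}}

```text
time_s: 9.0
position: [0.7593, 0.6678, 0.7018]
eef_rot: [0.496, 0.75, 0.394, 0.188]
wrist_force: [0.8, 0.4, 0.0]
gripper_width: 0.0879
gripper_force: 0.0
```

```bash
python3 st.py; python3 fit.py|tail -2|cut -c1-80
```

```text
[-0.95   0.938  1.259  0.245 -0.993  1.212 -0.264] [0.7593 0.6678 0.7018] 9.0
[[-0.437  0.596  0.673]
 [ 0.893  0.197  0.405]
 [ 0.109  0.778 -0.618]] [-0.1  -0.2  -0.   -0.    0.08 -0.1  -0.03]
L 50.7 gamma 12.3 roll needed 0.034
(-1, 1, -1, 1, -1, 1, -1) 0.0018635464444879462 [ 6.283  0.    -0.     1.571]
[[0.0, 0.0, 0.324], [0.0, -0.012, 0.024], [-0.0, -0.012, 0.452], [0.0, -0.01, 0.
```

Call:
{"method": "carry_out", "body": {
  "series": [14,46,-10,0]
}}

```text
time_s: 9.1
position: [0.7531, 0.6661, 0.7245]
eef_rot: [0.491, 0.746, 0.407, 0.191]
wrist_force: [0.4, -0.1, 0.5]
gripper_width: 0.0882
gripper_force: 0.0
```

Call:
{"method": "carry_out", "body": {
  "series": [14,46,-10,0]
}}

```text
time_s: 9.2
position: [0.7474, 0.6624, 0.7474]
eef_rot: [0.487, 0.741, 0.419, 0.194]
wrist_force: [0.6, 0.2, 0.9]
gripper_width: 0.088
gripper_force: 0.0
```

```bash
python3 st.py
cat > sim.py <<'E'
from ik import *
from workcell import env
def follow(wps,n=14):
    s=env.read_state();q=s["joints"].copy();x=s["position"].copy();Rm=R.from_quat(s["eef_rot"]).as_matrix();x00=x.copy()
    for w in wps:
        w=np.array(w);x0=x.copy()
        for k in range(1,n+1):
            xt=x0+(w-x0)*k/n
            e,qn=ik(xt,Rm,[q]);q=qn
            if k in(n//2,n): print(xt.round(3),round(e,4),q.round(2))
        x=w
E
python3 - <<'E'
from sim import *
Rm=R.from_quat(env.read_state()["eef_rot"]).as_matrix();a,b,c=poses(Rm);print(a.round(3),b.round(3),c.round(3))
follow([[.45,.25,.55],[.42,-.15,.45],a-.02*Rm[:,2],b,c])
print()
follow([[.6,.3,.6],[.45,.05,.5],[.45,-.15,.40],a,b,c])
E
```

```text
[-0.961  0.896  1.259  0.245 -0.983  1.195 -0.26 ] [0.7474 0.6624 0.7474] 9.2
[[-0.45   0.559  0.696]
 [ 0.885  0.175  0.432]
 [ 0.12   0.811 -0.573]] [-0.05 -0.21  0.    0.    0.05 -0.08  0.02]
L 53.9 gamma 13.5 roll needed 0.022
[ 0.522 -0.131  0.306] [ 0.56  -0.107  0.275] [ 0.528 -0.116  0.316]
[0.599 0.456 0.649] 0.0 [-1.82  0.19  1.25  1.56 -0.16  0.56 -0.18]
[0.45 0.25 0.55] 0.0 [-0.75 -0.36  0.08  2.15  0.29  0.41 -0.45]
[0.435 0.05  0.5  ] 0.013 [ 0.5  -0.36 -0.23  2.26 -1.12  0.82  1.31]
[ 0.42 -0.15  0.45] 0.0 [ 0.65 -0.08  0.15  2.18 -1.09  1.11  1.77]
[ 0.464 -0.145  0.384] 0.0 [ 0.59  0.06  0.13  2.22 -1.24  0.99  1.94]
[ 0.508 -0.14   0.318] 0.0 [ 1.13  0.28 -0.56  2.2  -1.3   0.74  2.07]
[ 0.534 -0.124  0.296] 0.0 [ 1.24  0.4  -0.79  2.18 -1.3   0.58  2.08]
[ 0.56  -0.107  0.275] 0.0 [ 1.27  0.53 -0.94  2.16 -1.3   0.41  2.1 ]
[ 0.544 -0.112  0.296] 0.0 [ 1.31  0.45 -0.92  2.18 -1.27  0.48  2.04]
[ 0.528 -0.116  0.316] 0.0 [ 1.35  0.37 -0.91  2.18 -1.23  0.56  1.99]

[0.674 0.481 0.674] 0.0 [-1.52  0.45  1.25  1.32 -0.69  0.72  0.18]
[0.6 0.3 0.6] 0.0 [-1.6  -0.17  0.96  1.82  0.34  0.47 -0.38]
[0.525 0.175 0.55 ] 0.0 [-1.03 -0.36  0.55  2.09  0.17  0.4  -0.12]
[0.45 0.05 0.5 ] 0.0 [ 0.04 -0.36  0.08  2.26 -0.95  0.65  1.15]
[ 0.45 -0.05  0.45] 0.0 [ 0.04 -0.24  0.39  2.29 -1.07  0.79  1.54]
[ 0.45 -0.15  0.4 ] 0.0 [ 0.14  0.01  0.62  2.24 -1.19  1.03  1.91]
[ 0.486 -0.141  0.353] 0.0 [ 0.76  0.15 -0.1   2.22 -1.3   0.91  2.02]
[ 0.522 -0.131  0.306] 0.0 [ 1.21  0.34 -0.7   2.19 -1.3   0.65  2.07]
[ 0.541 -0.119  0.29 ] 0.0 [ 1.25  0.43 -0.83  2.18 -1.3   0.53  2.09]
[ 0.56  -0.107  0.275] 0.0 [ 1.27  0.53 -0.94  2.16 -1.3   0.41  2.1 ]
[ 0.544 -0.112  0.296] 0.0 [ 1.31  0.45 -0.92  2.18 -1.27  0.48  2.04]
[ 0.528 -0.116  0.316] 0.0 [ 1.35  0.37 -0.91  2.18 -1.23  0.56  1.99]
```

```bash
cat > sh.py <<'E'
import sys,numpy as np
from workcell import env
from scipy.spatial.transform import Rotation as R
s=env.read_state();A=R.from_quat(s["eef_rot"]).as_matrix()
t=np.array([float(v) for v in sys.argv[1:4]]);d=(A.T@(t-s["position"]))*1000;print("shift",d.round(1),"dist",np.linalg.norm(d).round())
E
python3 sh.py .6 .3 .6
```

```text
shift [-271.9 -265.1 -174.8] dist 418.0
```

Call:
{"method": "carry_out", "body": {
  "series": [-23,-22,-15,0,-45,-44,-29,0,-68,-66,-44,0,-91,-88,-58,0,-113,-110,-73,0,-136,-133,-87,0,-159,-155,-102,0,-181,-177,-117,0,-204,-199,-131,0,-227,-221,-146,0,-249,-243,-160,0,-272,-265,-175,0]
}}

```text
time_s: 10.4
position: [0.6092, 0.3203, 0.6037]
eef_rot: [0.491, 0.743, 0.412, 0.19]
wrist_force: [0.6, -0.7, -1.5]
gripper_width: 0.0883
gripper_force: 0.0
```

```bash
python3 st.py;python3 sh.py .45 .05 .5
```

```text
[-1.774 -0.145  1.131  1.773  0.32   0.499 -0.381] [0.6092 0.3203 0.6037] 10.4
[[-0.445  0.573  0.688]
 [ 0.887  0.177  0.426]
 [ 0.122  0.8   -0.587]] [ 0.15 -1.06 -0.72  0.59  2.18  0.08 -1.54]
L 52.9 gamma 13.3 roll needed 0.02
shift [-181.6 -222.1 -163.8] dist 330.0
```

Call:
{"method": "carry_out", "body": {
  "series": [0,0,0,0,-16,-20,-15,0,-33,-40,-29,0,-50,-60,-44,0,-66,-80,-59,0,-82,-100,-74,0,-99,-120,-89,0,-115,-141,-104,0,-132,-161,-119,0,-148,-181,-134,0,-165,-202,-149,0,-182,-222,-164,0]
}}

```text
time_s: 11.6
position: [0.4639, 0.0742, 0.5073]
eef_rot: [0.495, 0.747, 0.404, 0.186]
wrist_force: [-0.4, -0.6, 0.1]
gripper_width: 0.0885
gripper_force: 0.0
```

```bash
python3 st.py;python3 sh.py .45 -.15 .4
```

```text
[-0.24  -0.371  0.195  2.219 -0.69   0.556  0.831] [0.4639 0.0742 0.5073] 11.6
[[-0.441  0.588  0.678]
 [ 0.889  0.184  0.419]
 [ 0.121  0.788 -0.604]] [ 1.67  0.01 -0.65  0.22 -1.44  0.58  1.75]
L 51.7 gamma 13.0 roll needed 0.023
shift [-206.2 -134.1  -38.6] dist 249.0
```

Call:
{"method": "carry_out", "body": {
  "series": [0,0,0,0,-20,-13,-4,0,-40,-26,-8,0,-62,-40,-12,0,-83,-54,-16,0,-103,-67,-20,0,-124,-80,-23,0,-144,-94,-27,0,-165,-107,-31,0,-185,-121,-35,0,-206,-134,-39,0,-206,-134,-39,0]
}}

```text
time_s: 12.8
position: [0.4504, -0.1522, 0.3993]
eef_rot: [0.497, 0.747, 0.4, 0.187]
wrist_force: [0.3, 0.4, -0.2]
gripper_width: 0.0886
gripper_force: 0.0
```

```bash
python3 st.py;python3 - <<'E'
from sim import *
from h import *
Rm=R.from_quat(env.read_state()["eef_rot"]).as_matrix();a,b,c=poses(Rm);print(a,b,c)
follow([a,b,c],6)
for n in("wrist","scene","top"):
    k=env.read_camera(n);np.savez(n+"1.npz",**k);cv2.imwrite(f"pics/{n}1.png",k["image"][:,:,::-1])
k=env.read_camera("wrist")
for nm in("blue","red","orange"): print(nm,mask(k,nm,(0,0,640,400))[1])
E
```

```text
[-0.513 -0.096  1.231  2.236 -1.047  0.937  1.785] [ 0.4504 -0.1522  0.3993] 12.8
[[-0.437  0.593  0.677]
 [ 0.892  0.186  0.413]
 [ 0.119  0.784 -0.609]] [ 0.02 -0.07 -0.16  0.02  0.06 -0.06 -0.12]
L 51.3 gamma 12.7 roll needed 0.023
[ 0.52274142 -0.12994022  0.30835011] [ 0.55996938 -0.10723829  0.27482845] [ 0.52849582 -0.11584848  0.31659302]
[ 0.487 -0.141  0.354] 0.0 [ 0.02  0.13  0.69  2.24 -1.3   0.98  1.99]
[ 0.523 -0.13   0.308] 0.0 [ 1.    0.28 -0.48  2.19 -1.3   0.69  2.02]
[ 0.541 -0.119  0.292] 0.0 [ 1.12  0.36 -0.69  2.17 -1.3   0.57  2.02]
[ 0.56  -0.107  0.275] 0.0 [ 1.16  0.45 -0.81  2.16 -1.3   0.45  2.04]
[ 0.544 -0.112  0.296] 0.0 [ 1.2   0.38 -0.8   2.17 -1.25  0.52  1.98]
[ 0.528 -0.116  0.317] 0.0 [ 1.23  0.31 -0.79  2.18 -1.22  0.59  1.92]
blue [(1484, [286, 169, 19, 90], [295.5, 212.6]), (110, [346, 112, 17, 12], [352.4, 118.6]), (104, [395, 46, 10, 13], [399.2, 51.9]), (5, [304, 303, 2, 3], [304.4, 304.2])]
red [(44, [282, 175, 5, 17], [284.2, 184.8]), (27, [283, 224, 4, 13], [284.3, 229.1]), (6, [304, 296, 2, 3], [304.5, 297.0])]
orange [(1479, [420, 368, 211, 16], [542.0, 376.8]), (830, [116, 295, 36, 59], [129.8, 324.9]), (584, [496, 295, 35, 59], [516.3, 324.8]), (542, [296, 376, 126, 8], [356.9, 379.4])]
```

View pics/wrist1.png

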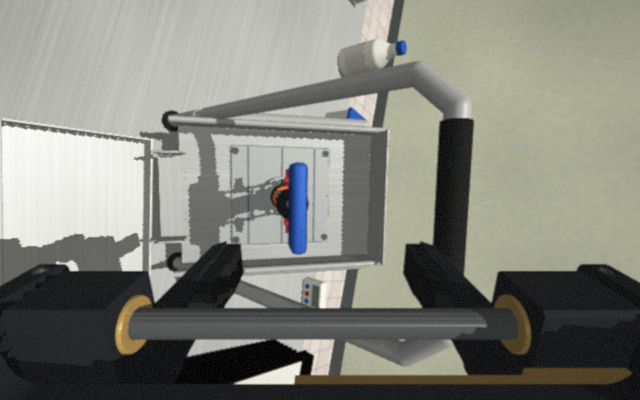

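Run:
```python
from h import *
from scipy.optimize import least_squares
s=load("scene0.npz");t=load("top0.npz");w=load("wrist1.npz")
print(mask(w,"orange",(255,170,300,235))[1])
def ends(m):
    p=np.argwhere(m)[:,::-1].astype(np.float32);vx,vy,x0,y0=cv2.fitLine(p,cv2.DIST_L2,0,.01,.01).ravel()
    q=(p-[x0,y0])@[vx,vy];return [np.array((x0+vx*k,y0+vy*k)) for k in(q.min()-.5,q.max()+.5)]
E={}
for c,n,k,b in((s,"S","red",(160,220,230,255)),(t,"T","red",(405,140,450,175)),(w,"W","red",(278,165,290,245)),(s,"S","blue",(160,195,215,225)),(w,"W","blue",(284,165,307,262))):
    e=ends(mask(c,k,b)[0]);E[n+k]=e;print(n,k,np.round(e,1).tolist())
print("red SW",tri(s,sum(E["Sred"])/2,w,sum(E["Wred"])/2),"TW",tri(t,sum(E["Tred"])/2,w,sum(E["Wred"])/2))
print("blue SW",tri(s,sum(E["Sblue"])/2,w,sum(E["Wblue"])/2))
# fit: scale frame (g,yaw, s=mark z below grip); red ends at +-hr along y; blue at +-46
C=dict(S=s,T=t,W=w)
def frame(yaw):
    l=np.radians(38);h=np.array([np.cos(yaw),np.sin(yaw),0]);u=np.array([0,0,1.]);return np.cos(l)*h+np.sin(l)*u,np.array([-h[1],h[0],0]),-np.sin(l)*h+np.cos(l)*u
def res(p,full=0):
    X,Y,Z=frame(p[3]);g=p[:3];r=[]
    for k,e in E.items():
        c=C[k[0]];dz=-p[4] if "red" in k else 8;hl=p[5] if "red" in k else .046
        o=g+(Z*dz if "red" in k else Z*.012)
        if k=="Sblue": o=g+Z*.005+X*.006
        a,b=proj(c,o+Y*hl),proj(c,o-Y*hl)
        e0,e1=e
        if np.linalg.norm(a-e0)+np.linalg.norm(b-e1)>np.linalg.norm(a-e1)+np.linalg.norm(b-e0): e0,e1=e1,e0
        r+=list(a-e0)+list(b-e1)
    return np.array(r)
f=least_squares(res,[.562,-.106,.273,.267,.067,.04],loss="soft_l1")
print(f.x.round(4),np.degrees(f.x[3]),"mark joint",.119-f.x[4]);print(f.fun.round(1) if 0 else res(f.x).round(1))
X,Y,Z=frame(f.x[3]);g=f.x[:3];print("chute mag z",(g-.156*Z),"hoop proj T",proj(t,g+[0,0,.15]),"pointer home: W",proj(w,g-.119*Z),"T",proj(t,g-.119*Z),"hoop W",proj(w,g+[0,0,.15]))
np.savez("geo.npz",g=g,X=X,Y=Y,Z=Z,mark=.119-f.x[4])
```

```text
[(89, [273, 186, 15, 19], [278.2, 192.0])]
S red [[181.6999969482422, 241.8000030517578], [214.60000610351562, 232.39999389648438]]
T red [[415.6000061035156, 165.39999389648438], [441.3999938964844, 157.60000610351562]]
W red [[286.1000061035156, 169.5], [286.20001220703125, 231.5]]
S blue [[172.1999969482422, 214.89999389648438], [209.5, 205.10000610351562]]
W blue [[297.29998779296875, 253.5], [297.79998779296875, 164.5]]
red SW (array([ 0.59691841, -0.09524938,  0.21644017]), np.float64(0.0028060110844929115)) TW (array([ 0.59860649, -0.09383778,  0.21461256]), np.float64(0.0005331476686974232))
blue SW (array([ 0.55871538, -0.1068184 ,  0.27341978]), np.float64(0.00010978211612309962))
[ 0.5598 -0.1059  0.2685  0.2913  0.0656  0.0393] 16.689268726731303 mark joint 0.053412079126581025
[ 0.1  0.1  1.2  0.4  0.2  0.1  0.4 -0.1  1.1  0.2  1.3  0.4  0.2 -0.5
 -0.3  0.3 -1.2 -1.1 -0.5  0.4]
chute mag z [ 0.65180526 -0.07834125  0.14556176] hoop proj T [458.49231472 164.32963564] pointer home: W [282.78546306 197.19690631] T [421.43020923 153.29720242] hoop W [442.52401981 225.42321137]
```

Run:
```python
from sim import *
G=np.load("geo.npz");g=np.array([.560,-.106,.271]);s=env.read_state();A=R.from_quat(s["eef_rot"]).as_matrix()
for d in(.055,.003):
    x=g-d*A[:,2];print((A.T@(x-s["position"])*1000).round(1),x.round(3))
print("Z in tool",(A.T@G["Z"]).round(3),"X",(A.T@G["X"]).round(3))
follow([g-.055*A[:,2],g-.003*A[:,2]],8)
```

```text
[-27.4 -29.6 115.2] [ 0.523 -0.129  0.304]
[-27.4 -29.6 167.2] [ 0.558 -0.107  0.273]
Z in tool [ 0.2   0.24 -0.95] X [-0.06   0.971  0.232]
[ 0.487 -0.138  0.352] 0.0 [ 0.12  0.13  0.57  2.24 -1.3   0.97  1.99]
[ 0.523 -0.129  0.304] 0.0 [ 1.02  0.29 -0.51  2.19 -1.3   0.69  2.03]
[ 0.54  -0.118  0.289] 0.0 [ 1.12  0.37 -0.68  2.17 -1.3   0.57  2.04]
[ 0.558 -0.107  0.273] 0.0 [ 1.16  0.46 -0.8   2.16 -1.3   0.46  2.06]
```

Call:
{"method": "carry_out", "body": {
  "series": [-9,-10,10,0.02,-18,-20,20,0.04,-27,-30,30,0.04,-27,-30,40,0.04,-27,-30,50,0.04,-27,-30,60,0.04,-27,-30,70,0.04,-27,-30,80,0.04,-27,-30,90,0.04,-27,-30,100,0.04,-27,-30,110,0.04,-27,-30,115,0.04]
}}

```text
time_s: 14.2
position: [0.5225, -0.1291, 0.3049]
eef_rot: [0.508, 0.738, 0.407, 0.178]
wrist_force: [-0.3, -0.5, 0.1]
gripper_width: 0.0882
gripper_force: 0.0
```

```bash
python3 st.py
python3 - <<'E'
from sim import *
from h import *
s=env.read_state();A=R.from_quat(s["eef_rot"]).as_matrix();G=np.load("geo.npz")
for g in (G["g"],np.array([.560,-.106,.271])): print((A.T@(g-.003*A[:,2]-s["position"])*1000).round(1))
print("Z in tool",(A.T@G["Z"]).round(3),"X",(A.T@G["X"]).round(3))
k=env.read_camera("wrist");np.savez("wrist2.npz",**k);cv2.imwrite("pics/wrist2.png",k["image"][:,:,::-1])
for nm in("blue","red","orange"): print(nm,mask(k,nm,(200,100,400,290))[1])
print(proj(k,G["g"]),proj(k,G["g"]+.017*G["Z"]))
E
```

```text
[ 1.056  0.297 -0.548  2.187 -1.299  0.676  1.988] [ 0.5225 -0.1291  0.3049] 14.2
[[-0.42   0.605  0.677]
 [ 0.895  0.152  0.419]
 [ 0.151  0.782 -0.605]] [ 0.19  0.13 -0.32 -0.02 -0.   -0.2   0.02]
L 51.6 gamma 13.1 roll needed -0.013
[-0.4 -2.4 54.1]
[-0.2 -0.3 52.6]
Z in tool [ 0.208  0.233 -0.95 ] X [-0.022  0.972  0.233]
blue [(3732, [307, 162, 34, 128], [324.3, 225.2]), (64, [307, 226, 4, 33], [308.6, 242.3]), (16, [364, 100, 9, 2], [368.0, 100.5]), (1, [310, 260, 1, 1], [310.0, 260.0])]
red [(183, [297, 174, 10, 24], [301.8, 185.7]), (108, [299, 247, 10, 18], [303.8, 255.9])]
orange [(195, [280, 196, 26, 29], [288.8, 206.1])]
[319.05695609 234.2799047 ] [325.2845815  239.88554634]
```

View pics/wrist2.png

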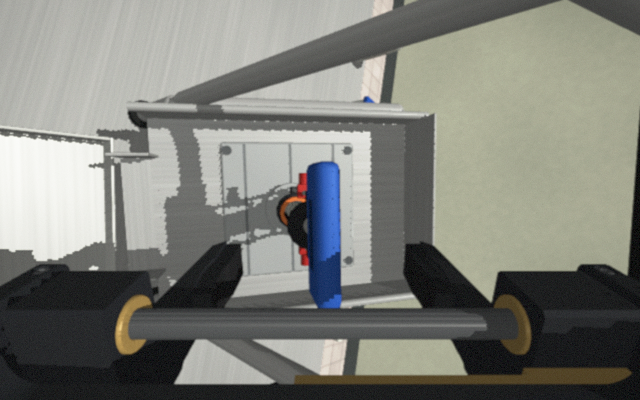

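Call:
{"method": "carry_out", "body": {
  "series": [0,-1,10,0,0,-1,20,0,0,-1,30,0,0,-1,40,0,0,-1,48,0,0,-1,53,0,0,-1,53,0]
}}

```text
time_s: 14.95
position: [0.5573, -0.1079, 0.2714]
eef_rot: [0.509, 0.738, 0.407, 0.178]
wrist_force: [0.4, 0.4, -0.0]
gripper_width: 0.0881
gripper_force: 0.0
```

```bash
python3 st.py
```

```text
[ 1.184  0.469 -0.832  2.163 -1.297  0.444  2.017] [ 0.5573 -0.1079  0.2714] 14.95
[[-0.419  0.606  0.676]
 [ 0.895  0.151  0.419]
 [ 0.152  0.781 -0.605]] [-0.   -0.02  0.03  0.   -0.    0.02 -0.  ]
L 51.6 gamma 13.1 roll needed -0.014
```

Call:
{"method": "carry_out", "body": {
  "series": [0,0,0,0,0,0,0,0,0,0,0,0,0,0,0,0],
  "jaw": 255,
  "squeeze": 25
}}

```text
time_s: 15.35
position: [0.557, -0.1091, 0.2711]
eef_rot: [0.509, 0.737, 0.407, 0.178]
wrist_force: [0.4, 0.2, 0.4]
gripper_width: 0.0584
gripper_force: 0.0
```

Call:
{"method": "carry_out", "body": {
  "series": [0,0,0,0,0,0,0,0,0,0,0,0]
}}

```text
time_s: 15.65
position: [0.557, -0.1089, 0.271]
eef_rot: [0.509, 0.737, 0.407, 0.178]
wrist_force: [-0.5, -0.5, 0.6]
gripper_width: 0.0343
gripper_force: 0.0
```

```bash
python3 st.py
```

```text
[ 1.185  0.469 -0.831  2.163 -1.297  0.445  2.018] [ 0.557  -0.1089  0.271 ] 15.65
[[-0.418  0.606  0.677]
 [ 0.896  0.15   0.418]
 [ 0.152  0.781 -0.606]] [ 0. -0. -0.  0.  0. -0.  0.]
L 51.6 gamma 13.0 roll needed -0.015
```

Closing still in progress (34 mm so far).

Call:
{"method": "carry_out", "body": {
  "series": [0,0,0,0,0,0,0,0,0,0,0,0]
}}

```text
time_s: 15.95
position: [0.5584, -0.1086, 0.2725]
eef_rot: [0.508, 0.737, 0.408, 0.179]
wrist_force: [4.3, 1.2, 4.7]
gripper_width: 0.0214
gripper_force: 24.3
```

Call:
{"method": "carry_out", "body": {
  "series": [0,0,0,0,0,0,0,0],
  "squeeze": 40
}}

```text
time_s: 16.15
position: [0.5584, -0.1086, 0.2725]
eef_rot: [0.508, 0.737, 0.407, 0.179]
wrist_force: [4.9, 1.6, 5.2]
gripper_width: 0.0209
gripper_force: 39.0
```

```bash
python3 st.py
python3 - <<'E'
from ik import *
from workcell import env
s=env.read_state();A=R.from_quat(s["eef_rot"]).as_matrix();G=np.load("geo.npz");print("Z in tool",(A.T@G["Z"]).round(3),s["wrist_force"].round(1),s["gripper_force"])
E
```

```text
[ 1.185  0.469 -0.832  2.161 -1.298  0.445  2.018] [ 0.5584 -0.1086  0.2725] 16.15
[[-0.419  0.604  0.678]
 [ 0.895  0.151  0.419]
 [ 0.15   0.783 -0.604]] [-0. -0. -0.  0. -0.  0.  0.]
L 51.7 gamma 13.0 roll needed -0.014
Z in tool [ 0.207  0.234 -0.95 ] [4.9 1.6 5.2] 38.994601217564195
```

Call:
{"method": "carry_out", "body": {
  "series": [0,2,0,0,1,3,-5,0,2,4,-9,0,3,5.5,-14,0,4,6.7,-19,0,4,6.7,-19,0]
}}

```text
time_s: 16.75
position: [0.5463, -0.112, 0.2887]
eef_rot: [0.509, 0.738, 0.406, 0.178]
wrist_force: [6.3, 3.3, -2.0]
gripper_width: 0.0208
gripper_force: 38.7
```

```bash
cat > ck.py <<'E'
from h import *
from workcell import env
from scipy.spatial.transform import Rotation as R
import sys
s=env.read_state();A=R.from_quat(s["eef_rot"]).as_matrix();G=np.load("geo.npz");p0=np.array([.5584,-.1086,.2725])
d=(s["position"]-p0)*1000;f=s["wrist_force"]
B=np.c_[G["X"],G["Y"],G["Z"]]
print("t",s["time_s"],"moved in scale axes",(B.T@d).round(1),"force scale axes",(B.T@f).round(1),"w",s["gripper_width"],s["gripper_force"])
n=sys.argv[1]
for c in("scene","top"):
    k=env.read_camera(c);np.savez(c+n+".npz",**k)
    b={"scene":(150,170,230,265),"top":(395,130,480,195)}[c]
    for nm in("blue","red","orange"): print(c,nm,mask(k,nm,b)[1][:3])
E
python3 ck.py 3; python3 st.py|tail -1
```

```text
t 16.75 moved in scale axes [ 0.1  0.2 20.5] force scale axes [ 4.2  1.4 -5.9] w 0.020778398595412646 38.71050447807647
scene blue [(169, [190, 192, 19, 15], [199.9, 198.8]), (159, [169, 198, 18, 15], [176.4, 205.3])]
scene red [(61, [182, 231, 33, 12], [198.4, 237.0])]
scene orange [(27, [196, 247, 13, 5], [201.9, 249.1]), (3, [188, 180, 1, 3], [188.0, 181.0]), (2, [186, 175, 1, 2], [186.0, 175.5])]
top blue [(85, [427, 178, 18, 8], [435.3, 181.0])]
top red [(12, [436, 158, 6, 2], [438.5, 158.5]), (11, [416, 163, 7, 4], [418.8, 164.5]), (2, [421, 158, 1, 2], [421.0, 158.5])]
top orange [(11, [420, 153, 8, 6], [422.6, 154.6])]
L 51.5 gamma 13.0 roll needed -0.015
```

Run:
```python
from h import *
G=np.load("geo.npz");g,Z=G["g"],G["Z"]
k=load("scene3.npz");m,r=mask(k,"orange",(190,240,215,260))
print(k["image"][243:256,196:210,:].astype(int)[:, ::3].tolist() if 0 else np.argwhere(m)[:,0].min(),np.argwhere(m)[:,0].max())
E_=k["extrinsics"][:3,3]
for p in(.0205,.035,.05,.053):
    a=g+(p-.119)*Z;v=E_-a;v-=v@Z*Z;v/=np.linalg.norm(v)
    print(p,"axis",proj(k,a).round(1),"near rim",proj(k,a+.0165*v).round(1))
print("mark axis",proj(k,g+(float(G["mark"])-.119)*Z).round(1),float(G["mark"]))
```

```text
247 251
0.0205 axis [202.8 250. ] near rim [203.  250.7]
0.035 axis [201.2 244.4] near rim [201.3 245. ]
0.05 axis [199.5 238.6] near rim [199.6 239.1]
0.053 axis [199.1 237.4] near rim [199.3 237.9]
mark axis [199.1 237.3] 0.053412079126581025
```

Call:
{"method": "carry_out", "body": {
  "series": [1,1.2,-5,0,2,2.4,-10,0,3,3.5,-14,0,4,4.7,-19,0,5,5.6,-23,0,5,5.6,-23,0]
}}

```text
time_s: 17.45
position: [0.5321, -0.116, 0.3075]
eef_rot: [0.509, 0.738, 0.406, 0.178]
wrist_force: [10.0, 2.8, -4.6]
gripper_width: 0.0211
gripper_force: 38.4
```

```bash
python3 ck.py 4; python3 st.py|tail -1
```

```text
t 17.45 moved in scale axes [ 0.   0.5 44.4] force scale axes [  5.3  -0.1 -10. ] w 0.021097700433702484 38.43987406580709
scene blue [(186, [188, 182, 18, 16], [197.2, 189.3]), (160, [167, 188, 17, 16], [173.7, 195.9])]
scene red [(64, [182, 231, 33, 12], [198.5, 237.0])]
scene orange [(27, [194, 237, 12, 5], [199.5, 239.4]), (2, [185, 172, 1, 2], [185.0, 172.5])]
top blue [(91, [432, 181, 17, 9], [439.2, 185.2])]
top red [(23, [416, 158, 9, 9], [419.7, 163.3]), (12, [436, 158, 6, 2], [438.5, 158.5]), (6, [426, 156, 6, 2], [428.5, 156.7])]
top orange [(7, [423, 159, 2, 6], [423.4, 161.3])]
L 51.5 gamma 13.0 roll needed -0.014
```

Call:
{"method": "carry_out", "body": {
  "series": [0.4,0.5,-2,0,0.8,1,-4,0,1.3,1.5,-6.2,0,1.3,1.5,-6.2,0]
}}

```text
time_s: 17.95
position: [0.5284, -0.117, 0.3124]
eef_rot: [0.509, 0.738, 0.407, 0.178]
wrist_force: [11.0, 3.7, -6.0]
gripper_width: 0.0208
gripper_force: 38.4
```

```bash
python3 ck.py 5; python3 st.py|tail -1
python3 - <<'E'
from h import *
k=load("scene5.npz")["image"][:,:,::-1];cv2.imwrite("pics/s5.png",cv2.resize(k[165:265,150:250],None,fx=6,fy=6,interpolation=0))
E
```

```text
t 17.95 moved in scale axes [ 0.   0.5 50.7] force scale axes [  5.5   0.3 -11.9] w 0.020787462816929683 38.3758054766804
scene blue [(187, [187, 180, 18, 15], [196.5, 186.8]), (164, [166, 186, 18, 15], [173.0, 193.3])]
scene red [(63, [182, 231, 33, 12], [198.4, 237.0])]
scene orange [(5, [197, 236, 5, 2], [199.0, 236.2]), (3, [203, 234, 2, 2], [203.7, 234.7]), (2, [192, 238, 2, 1], [192.5, 238.0])]
top blue [(100, [430, 182, 20, 10], [439.4, 186.5])]
top red [(14, [416, 163, 6, 4], [418.7, 164.8]), (12, [436, 158, 6, 2], [438.5, 158.5]), (4, [425, 157, 4, 2], [426.5, 157.2])]
top orange [(14, [424, 157, 7, 9], [426.2, 160.0])]
L 51.5 gamma 13.0 roll needed -0.014
```

View pics/s5.png

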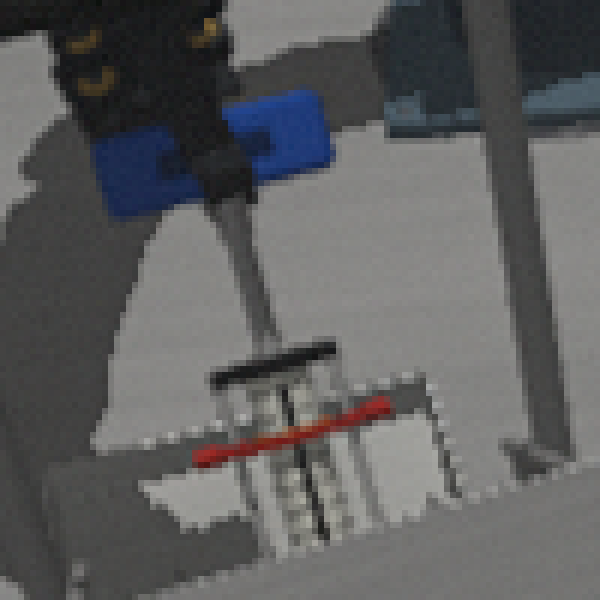

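Call:
{"method": "carry_out", "body": {
  "series": [0,0,0,0,0,0,0,0,0,0,0,0,0,0,0,0,0,0,0,0,0,0,0,0,0,0,0,0,0,0,0,0,0,0,0,0,0,0,0,0,0,0,0,0,0,0,0,0]
}}

```text
time_s: 19.25
position: [0.5285, -0.117, 0.3123]
eef_rot: [0.509, 0.738, 0.407, 0.178]
wrist_force: [11.0, 3.5, -5.8]
gripper_width: 0.0213
gripper_force: 38.4
```

Call:
{"method": "carry_out", "body": {
  "series": [0,0,0,0,0,0,0,0,0,0,0,0,0,0,0,0,0,0,0,0,0,0,0,0,0,0,0,0,0,0,0,0,0,0,0,0,0,0,0,0,0,0,0,0,0,0,0,0]
}}

```text
time_s: 20.45
position: [0.5285, -0.117, 0.3124]
eef_rot: [0.509, 0.738, 0.407, 0.178]
wrist_force: [11.4, 4.4, -6.1]
gripper_width: 0.0209
gripper_force: 38.4
```

Call:
{"method": "carry_out", "body": {
  "series": [-0.8,-0.9,3.8,0,-1.7,-1.9,7.6,0,-2.5,-2.8,11.4,0,-3.3,-3.7,15.2,0,-4.1,-4.7,19,0,-5,-5.6,22.8,0,-5.8,-6.6,26.6,0,-6.6,-7.5,30.4,0,-7.5,-8.4,34.2,0,-8.3,-9.4,38,0,-9.1,-10.3,41.8,0,-9.1,-10.3,41.8,0]
}}

```text
time_s: 21.65
position: [0.5545, -0.1097, 0.2777]
eef_rot: [0.509, 0.737, 0.407, 0.178]
wrist_force: [4.9, 1.2, 0.1]
gripper_width: 0.0208
gripper_force: 38.9
```

```bash
python3 ck.py 6; python3 st.py|tail -1
```

```text
t 21.65 moved in scale axes [0.  0.1 6.6] force scale axes [ 4.  -0.2 -3. ] w 0.020833474751945788 38.859621786978096
scene blue [(155, [171, 203, 17, 16], [178.0, 210.7]), (152, [192, 198, 18, 14], [201.9, 204.0])]
scene red [(61, [182, 231, 33, 12], [198.3, 237.1])]
scene orange [(18, [198, 252, 12, 5], [203.3, 253.9]), (1, [189, 186, 1, 1], [189.0, 186.0]), (1, [170, 190, 1, 1], [170.0, 190.0])]
top blue [(61, [426, 176, 16, 7], [433.9, 179.0])]
top red [(12, [436, 158, 6, 2], [438.5, 158.5]), (12, [416, 163, 6, 4], [418.4, 164.6]), (1, [428, 157, 1, 1], [428.0, 157.0])]
top orange [(7, [421, 150, 6, 3], [423.7, 151.0]), (4, [418, 154, 2, 4], [418.2, 155.5])]
L 51.6 gamma 13.0 roll needed -0.015
```

Call:
{"method": "carry_out", "body": {
  "series": [-0.4,-0.5,1.9,0,-0.8,-0.9,3.8,0,-1.2,-1.4,5.7,0,-1.5,-1.7,7,0,-1.7,-1.9,7.8,0,-1.7,-1.9,7.8,0]
}}

```text
time_s: 22.35
position: [0.5589, -0.1085, 0.2721]
eef_rot: [0.509, 0.737, 0.407, 0.178]
wrist_force: [-12.5, -2.4, 18.0]
gripper_width: 0.0205
gripper_force: 40.5
```

```bash
python3 ck.py 7|head -1
```

```text
t 22.35 moved in scale axes [ 0.1 -0.1 -0.6] force scale axes [ 1.1  1.3 22. ] w 0.020459076698535476 40.452432862948626
```

Call:
{"method": "carry_out", "body": {
  "series": [0.2,0.2,-0.8,0,0.2,0.2,-0.8,0]
}}

```text
time_s: 22.65
position: [0.5585, -0.1086, 0.2724]
eef_rot: [0.509, 0.737, 0.407, 0.178]
wrist_force: [-2.0, 0.3, 7.9]
gripper_width: 0.021
gripper_force: 39.5
```

Call:
{"method": "carry_out", "body": {
  "series": [0,0,0,0,0,0,0,0,0,0,0,0,0,0,0,0,0,0,0,0,0,0,0,0,0,0,0,0,0,0,0,0],
  "jaw": 0
}}

```text
time_s: 23.45
position: [0.5587, -0.1087, 0.272]
eef_rot: [0.509, 0.737, 0.407, 0.178]
wrist_force: [0.6, 0.3, -0.3]
gripper_width: 0.0825
gripper_force: 0.0
```

Call:
{"method": "carry_out", "body": {
  "series": [0,0,-8,0,0,0,-16,0,0,0,-24,0,0,0,-32,0,0,0,-40,0,0,0,-48,0,0,0,-56,0,0,0,-56,0]
}}

```text
time_s: 24.25
position: [0.5204, -0.133, 0.3064]
eef_rot: [0.51, 0.737, 0.406, 0.179]
wrist_force: [0.3, -0.7, -0.0]
gripper_width: 0.0883
gripper_force: 0.0
```

```bash
python3 ck.py 8
```

```text
t 24.25 moved in scale axes [-13.4 -12.5  53.4] force scale axes [ 0.1 -0.7 -0.1] w 0.0882897897518816 0.0
scene blue [(371, [172, 200, 39, 21], [190.7, 210.2])]
scene red [(61, [182, 231, 33, 12], [198.0, 237.1])]
scene orange [(1, [162, 176, 1, 1], [162.0, 176.0]), (1, [159, 183, 1, 1], [159.0, 183.0])]
top blue [(50, [426, 174, 21, 8], [436.0, 177.4])]
top red [(12, [436, 158, 6, 2], [438.5, 158.5]), (10, [416, 163, 6, 4], [418.5, 164.6]), (1, [421, 159, 1, 1], [421.0, 159.0])]
top orange [(11, [417, 149, 9, 7], [420.8, 151.3]), (1, [418, 157, 1, 1], [418.0, 157.0])]
```

Handle, clip and pointer are back at their starting pixels: blue (190.7, 210.2) in the scene view, orange (420.8, 151.3) in the top view. The gripper is clear of everything.

```bash
python3 -c "
from workcell import env
print(env.sign_off())"
```

```text
the job is handed in; nothing more can be done
None
```

I pulled the handle about 51 mm, until the pointer was level with the red mark to within about 2 mm by camera, held it for 2.4 s, eased it fully home and let go. I then handed the job in at about 24 s; no verdict came back. Moves only allowed turns about the tool's own axis, so I got the tilt by pushing against the arm's reach limits, and I gripped about 13° off square so the gripper's body would clear the hoop.

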